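# Raise the booth sash and sort the tagged housings

## Task

Lift the clear sash of the dust booth by its blue pull to near the top of its travel, so that it stays up by itself, and let go of it. Then reach in under it: take out the green-tagged housing and set it gently, upright and flat, in the green pass nest, and the red-tagged one likewise in the red reject nest, in either order. Leave the sash up, the yellow-tagged housing where it stands in the booth, and the other things on the bench undisturbed.

Things in the scene. Friction and masses are not known exactly. Their poses are not given: they have to be found in the camera images.
- booth: Clear dust booth fixed to the bench. Origin: at bench height, middle of the sash plane; x points into the booth, away from the robot, z up. Floor 6 mm thick, 20 mm before to 270 mm behind the sash plane. Clear side walls at y = +-215 mm; clear roof from 13 to 120 mm behind the plane, underside 268 mm up. Guide posts 24 x 22 mm, 555 mm tall, at y = +-215 mm in the plane. Open behind the roof.
- sash (a joint): Height of the sash (m): 0 shut, 0.23 at the top stop. Clear upright panel 404 x 270 mm, 12 mm thick at the rails; lower edge 7 mm above the bench plus this value. 0.6 to 0.8 kg, guides rub with 2 N. A counterweight takes more of its weight the higher it is: let go below 0.08 to 0.13 it falls shut, above 0.15 it stays where left. Up to 10 N starts it. Near the top means 0.19 or more.
- sash_pull (a point): Point to grip on the blue pull of the sash: a block 22 mm wide (booth y), 30 mm tall, sticking out level towards the robot from a black plate in mid-sash. The point lies at mid width and height of the block, 44 mm out from the sash plane, 18 mm short of the free end, 102 mm above the bench when shut; it moves with the sash.
- housing_green: Camera-adapter housing with a green tag, about 0.16 kg: dark base 46 x 46 x 14 mm, on it an upright aluminium barrel, 30 mm diameter, up to 60 mm height. The green tag: cap and 9 mm band on the barrel's top, two strips on the base. Origin: centre of the underside, z up. Starts on the booth floor, 45 to 65 mm behind the sash plane, on its left or right half, 95 to 120 mm from the middle.
- housing_red: Camera-adapter housing with a red tag, about 0.16 kg: dark base 46 x 46 x 14 mm, on it an upright aluminium barrel, 30 mm diameter, up to 60 mm height. The red tag: cap and 9 mm band on the barrel's top, two strips on the base. Origin: centre of the underside, z up. Starts on the booth floor, 45 to 65 mm behind the sash plane, on its left or right half, 95 to 120 mm from the middle.
- housing_yellow: Camera-adapter housing with a yellow tag, about 0.16 kg: dark base 46 x 46 x 14 mm, on it an upright aluminium barrel, 30 mm diameter, up to 60 mm height. The yellow tag: cap and 9 mm band on the barrel's top, two strips on the base. Origin: centre of the underside, z up. Starts on the booth floor, 45 to 65 mm behind the sash plane, within 12 mm of the middle. Leave it there.
- nest_pass: Pass nest, fixed to the bench: square tray 110 x 110 mm with a black floor 5 mm above the bench and a green rim 6 mm wide, 12 mm high (98 x 98 mm inside). Origin: its centre, at bench height; x and y along its sides. It may be on either side of the booth's front.
- nest_reject: Reject nest, fixed to the bench: square tray 110 x 110 mm with a black floor 5 mm above the bench and a red rim 6 mm wide, 12 mm high (98 x 98 mm inside). Origin: its centre, at bench height; x and y along its sides. On the other side.
- amber_jar: Bystander, leave alone: amber glass jar with orange cap, 60 mm across, 85 mm tall. Origin: centre of the underside.
- beaker: Bystander, leave alone: open clear beaker, 64 mm across, 80 mm tall. Origin: centre of the underside.
- dish: Bystander, leave alone: flat clear disc-shaped dish, 60 mm across, 14 mm tall. Origin: centre of the underside.
- brush: Bystander, leave alone: hand brush lying on the bench, 160 mm long. Origin: within the handle-to-tip line, on its underside.
- screwdriver: Bystander, leave alone: screwdriver lying on the bench, 160 mm long. Origin: within the handle-to-tip line, on its underside.
- eyepiece: Bystander, leave alone: black eyepiece standing on the bench, 34 mm across, 45 mm tall. Origin: centre of the underside.
Things that resemble listed ones, but are neither listed nor needed, are in the scene too. What is shaped like the nest_pass but pink is not meant. Leave any orange or pink look-alike of the nest_reject alone.

How it is judged:
On the way, in this order (a step that is already met when the one before it is completed fails the run):
1. the sash is up near the top of its travel and stays there with the gripper off it (value of joint sash above 0.19 m and contact force between the fingers and anything else below 0.5 N), for 0.3 s.
2. one of the two housings stands in its own nest, let go (((horizontal distance between housing_green and nest_pass below 0.038 m and z of housing_green in the frame of nest_pass below 0.01 m and angle between housing_green's own z axis and vertical below 0.12 rad and linear speed of housing_green below 0.03 m/s and contact force between the fingers and anything else below 0.5 N) or (horizontal distance between housing_red and nest_reject below 0.038 m and z of housing_red in the frame of nest_reject below 0.01 m and angle between housing_red's own z axis and vertical below 0.12 rad and linear speed of housing_red below 0.03 m/s and contact force between the fingers and anything else below 0.5 N))), for 0.2 s.
At the end, for the whole second after the job is handed in: The green-tagged housing stands flat on the floor of the green nest and the red-tagged one on that of the red nest, both within 38 mm of the nest's centre (any yaw), upright within 7 degrees and at rest; the sash is still up, at 0.19 m or more of its 0.23 m travel (horizontal distance between housing_green and nest_pass below 0.038 m and z of housing_green in the frame of nest_pass below 0.01 m and angle between each of housing_green, housing_red's own z axis and vertical below 0.12 rad and linear speed of each of housing_green, housing_red below 0.03 m/s and horizontal distance between housing_red and nest_reject below 0.038 m and z of housing_red in the frame of nest_reject below 0.01 m and value of joint sash above 0.19 m); the robot touches nothing.
It fails at once if the yellow-tagged housing is moved more than 20 mm (distance of housing_yellow from where it was at the start of the episode above 0.02 m).
It fails at once if a bystander is moved more than 30 mm (distance of any of amber_jar, beaker, dish, brush, screwdriver, eyepiece from where it was at the start of the episode above 0.03 m).
It fails at once if a housing is dropped or thrown (faster than 1 m/s) (linear speed of any of housing_green, housing_red above 1 m/s).
It also fails if it takes over 72 s, if anything falls off the work surface, if the arm or the gripper's body presses on something with over 40 N, if the wrist force passes 120 N, or if a joint passes its speed limit or range.

## Robot

A 6-joint arm with a two-finger parallel gripper is mounted at the origin on the work surface. World frame = base frame: x ahead of the robot, y to its left, z up, the work surface at z = 0. Lengths are in m, angles in rad, forces in N, time in s.
With the tool pointing down it reaches from about 0.3 to 0.825 m from the base axis. Payload 5.4 kg.
Tool frame: the origin (TCP) lies midway between the tips of the shut fingers; the grasp point (between the pads) lies 19 mm behind it (manip.grip_point_offset is the distance from the TCP to the grasp point, in m); z points along the fingers, y is the direction in which the jaws open and shut (so a half turn about z gives the same grasp; the last joint's range is limited). The gripper opens to 92 mm and grips with 3 to 60 N. Pads are 20 mm wide; open, the fingers measure 128 mm over their backs; the gripper's body (75 mm by 189 mm) begins 69 mm behind the grasp point.
Start: joints at [0.998, 0.158, 1.597, -0, 1.386, -0.21], TCP at [0.204, 0.538, 0.215] pointing down, gripper open.
Joint ranges: [-2.91, 2.91], [-0.94, 2.29], [0.18, 2.7], [-1.29, 4.43], [0.17, 2.64], [-3, 3]. Speed limits (rad/s): [2.57, 2.57, 3.14, 3.14, 3.14, 3.14].

## Interface

Orientations are given as a unit quaternion [w, x, y, z].
In Python, from bench import manip gives the robot as it stands.
- The arm moves only by the tool drive_tool, never from a script. Its argument "increments" is a list of rows, each a list of 5 numbers: the shift along the tool's x, y, z in cm, then the turn about the tool's z in degrees, then the finger opening in cm, from 0 to 9.19. In form: [[tx, ty, tz, turn, hand], ...]. A call has exactly 5 rows; each row shifts and turns the commanded pose from where the row before left it, along the tool's axes as they then stand; what a row does not reach is not made up. A row lasts 1/8 s, in which the tool goes at most 62.5 mm and 10.7 degrees, less where a joint would pass 70% of its speed; a pose out of reach is approached as far as the arm can. A call with a gripper value outside its range is refused whole. The fingers move at their own pace and stop on an object; the grip force is fixed at half the most. Time passes only in rows, so rows that do not move let the fingers close, or fill a call up. It gives the time, the measured TCP pose, the force and the opening at its end, in the units of the state.
- manip.state(): the state, without advancing time (a new reading comes with each control period).
- manip.grab_frame(name): name is "scene" or "top"; returns a dict with "color" (384x512x3 uint8, red, green, blue), "vertical_fov" (degrees; the focal length in pixels is half the picture's height over the tangent of half this angle, whatever the lens; pixels are square), "cx", "cy" (the principal point, pixels), "extrinsics" (4x4, takes a point from camera to world coordinates). Camera axes: x right, y down, z forward; pixel columns grow to the right and rows downward; lengths in m; the calibration is good to about 2 mm. A picture is of the moment at which its call begins. There is no depth.
- manip.hand_in(): hands the job in, once; it reports no verdict.
The state is a dict: "clock": time; "joint_positions": joint angles; "joint_vel": joint speeds; "tau": joint torques, N m; "tcp_pos": TCP position; "tool_rot": TCP orientation; "force": force on the tool from outside, world axes, zero at the start; "wrist_torque": the same for the moment, N m; "gripper_width": opening from 0.0 (shut) to 1.0 (fully open).
Only numpy, scipy, OpenCV 4.12 (cv2) and the standard library are available. Lean on these libraries where they do the work, as an engineer would, in place of code of your own. Each camera call takes 0.05 s, during which the arm holds its last target.

## Working session

There is one attempt and no reset: what is moved stays moved. The work goes in short steps, Python scripts to look and compute and a tool call to move; the robot and the scene stay as the last step left them, time stands still between calls to the robot, and variables do not carry over. Pictures are saved under pics/ and viewed, and the job is handed in when it is done.

Besides the shell and the picture viewer there is one more tool, called after ">>>" by a JSON object that holds its "name" and its "arguments", one argument or row to a line. drive_tool: Moves the arm, as the interface text tells. Its arguments: {"type":"object","properties":{"increments":{"type":"array"}},"required":["increments"]}

```bash
ls; mkdir -p pics
cat > h.py <<'E'
import numpy as np, cv2, pickle
from bench import manip
def grab(n,tag):
    f=manip.grab_frame(n); cv2.imwrite(f'pics/{tag}.png',f['color'][:,:,::-1]); pickle.dump(f,open(f'pics/{tag}.pkl','wb')); return f
def load(tag): return pickle.load(open(f'pics/{tag}.pkl','rb'))
def ray(f,u,v):
    fl=f['color'].shape[0]/2/np.tan(np.radians(f['vertical_fov'])/2)
    d=np.array([(u-f['cx'])/fl,(v-f['cy'])/fl,1.]); E=np.array(f['extrinsics'])
    d=E[:3,:3]@d; return E[:3,3],d/np.linalg.norm(d)
def onz(f,u,v,z):
    o,d=ray(f,u,v); return o+d*(z-o[2])/d[2]
def proj(f,p):
    fl=f['color'].shape[0]/2/np.tan(np.radians(f['vertical_fov'])/2)
    E=np.array(f['extrinsics']); q=E[:3,:3].T@(np.array(p)-E[:3,3]); return np.array([f['cx']+fl*q[0]/q[2],f['cy']+fl*q[1]/q[2]])
def tri(f1,p1,f2,p2):
    o1,d1=ray(f1,*p1);o2,d2=ray(f2,*p2)
    A=np.stack([d1,-d2],1); s=np.linalg.lstsq(A,o2-o1,rcond=None)[0]
    a=o1+s[0]*d1;b=o2+s[1]*d2; return (a+b)/2,np.linalg.norm(a-b)
E
python3 - <<'E'
from h import *
for n in('scene','top'):
    f=grab(n,n+'0'); print(n,f['vertical_fov'],f['cx'],f['cy'],np.round(f['extrinsics'],3).tolist())
    cv2.imwrite(f'pics/{n}0b.png',cv2.resize(f['color'][:,:,::-1],(800,600),interpolation=cv2.INTER_CUBIC))
print(manip.state(), manip.grip_point_offset)
E
```

```text
pics
scene 50.339480901162936 252.95352629949195 192.98616277763202 [[-0.492, 0.676, -0.549, 1.276], [0.871, 0.385, -0.306, 0.448], [0.005, -0.628, -0.778, 1.188], [0.0, 0.0, 0.0, 1.0]]
top 55.081066998647565 256.1774973888565 184.12367994757085 [[-0.005, -0.998, 0.07, 0.404], [-1.0, 0.007, 0.017, 0.013], [-0.017, -0.07, -0.997, 1.501], [0.0, 0.0, 0.0, 1.0]]
{'clock': 0.1, 'joint_positions': array([ 9.97889133e-01,  1.58984647e-01,  1.59810511e+00, -2.27059591e-05,
        1.38622362e+00, -2.10113505e-01]), 'joint_vel': array([ 2.47826556e-03, -2.45957700e-03, -4.02899609e-03, -5.60981307e-04,
        7.02900291e-06,  8.25801198e-04]), 'tau': array([-3.44832943e-04, -3.86506748e+01, -3.22958922e+01,  7.02334335e-02,
        3.39700689e-02, -6.13130624e-05]), 'tcp_pos': array([0.20377506, 0.5370651 , 0.21371877]), 'tool_rot': array([-3.17987457e-04,  1.80401549e-01,  9.83592670e-01, -7.99520334e-04]), 'force': array([-0.79014647, -0.5319166 , -0.26683486]), 'wrist_torque': array([ 0.01320885, -0.0183232 , -0.05566146]), 'gripper_width': 1.0020429589087723} 0.0187
```

View pics/scene0b.png

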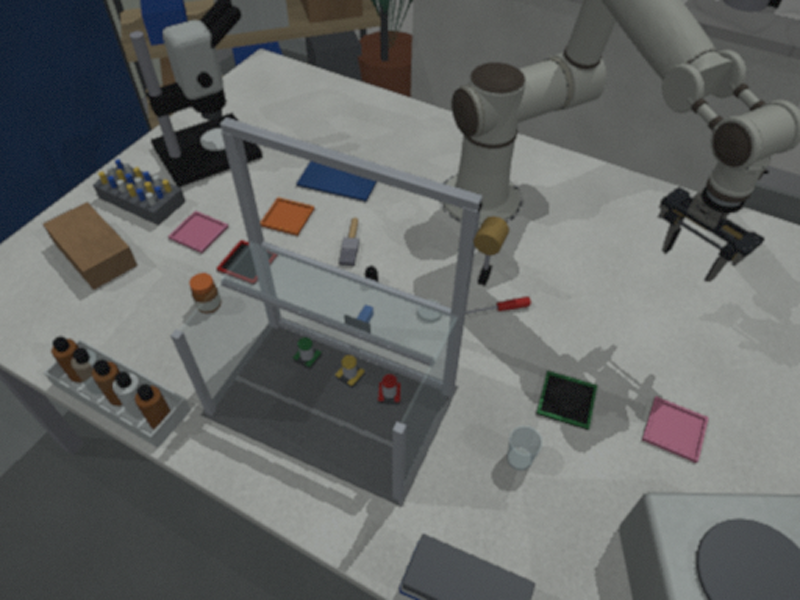

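View pics/top0b.png

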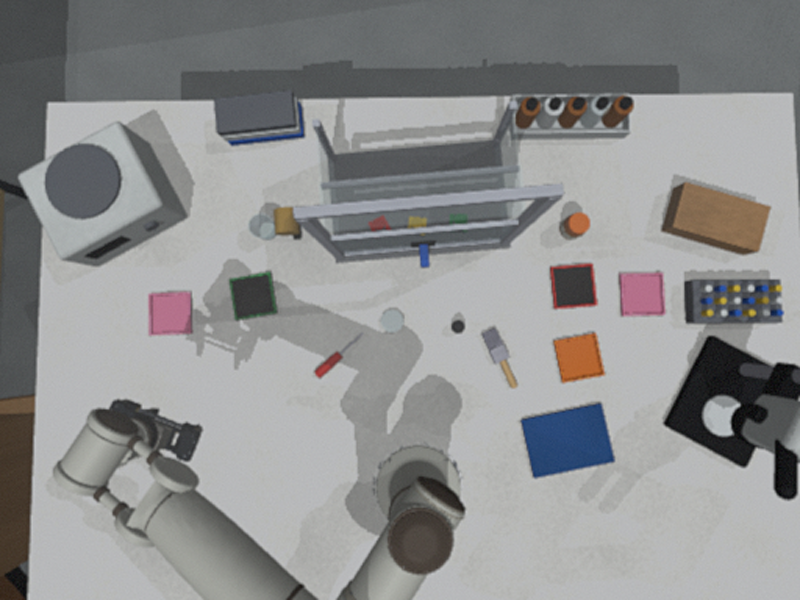

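Scene image (800x600): booth in the middle. Housings are green (306,350), yellow (348,368) and red (390,387). The blue pull is near (362,316). In the top view the pull is at (424,255). The nest candidates are:
- green rim with black floor at (253,295), +y side
- red rim with black floor at (573,286), -y side
- pink look-alikes at (170,312) and (641,293)
- orange look-alike at (579,357)

The two rimmed trays with black floors fit the description. I'll measure and confirm with crops.

```bash
cat > m.py <<'E'
from h import *
def comps(f,lo,hi,amin=8):
    hsv=cv2.cvtColor(f['color'],cv2.COLOR_RGB2HSV)
    m=cv2.inRange(hsv,lo,hi)
    n,l,s,c=cv2.connectedComponentsWithStats(m)
    return [(s[i,4],np.round(c[i],1).tolist(),s[i,:4].tolist()) for i in range(1,n) if s[i,4]>=amin],l
COL={'red':((0,140,60),(6,255,255)),'green':((45,90,30),(80,255,255)),'yellow':((20,110,80),(32,255,255)),'blue':((105,130,60),(125,255,255)),'orange':((7,150,100),(17,255,255))}
E
python3 - <<'E'
from m import *
for n in('scene0','top0'):
    f=load(n)
    for k,(lo,hi) in COL.items():
        for c in comps(f,lo,hi)[0]: print(n,k,c)
f=load('top0'); im=f['color'][:,:,::-1]
a=cv2.resize(im[165:215,130:230],(800,400),interpolation=cv2.INTER_CUBIC)
cv2.imwrite('pics/c1.png',a)
a=cv2.resize(im[160:210,345:445],(800,400),interpolation=cv2.INTER_CUBIC)
cv2.imwrite('pics/c2.png',a)
a=cv2.resize(im[100:180,180:370],(800,337),interpolation=cv2.INTER_CUBIC)
cv2.imwrite('pics/c3.png',a)
im=load('scene0')['color'][:,:,::-1]
cv2.imwrite('pics/c4.png',cv2.resize(im[70:330,100:330],(708,600)[0:2],interpolation=cv2.INTER_CUBIC))
cv2.imwrite('pics/c5.png',cv2.resize(im[0:190,380:512],(417,600),interpolation=cv2.INTER_CUBIC))
E
```

```text
scene0 red (np.int32(39), [146.3, 164.5], [139, 154, 19, 20])
scene0 red (np.int32(99), [328.7, 194.2], [319, 191, 20, 8])
scene0 red (np.int32(94), [249.2, 247.1], [242, 240, 14, 17])
scene0 green (np.int32(16), [245.4, 2.1], [243, 0, 5, 6])
scene0 green (np.int32(56), [194.9, 219.6], [191, 216, 9, 8])
scene0 green (np.int32(35), [200.3, 228.9], [196, 224, 9, 11])
scene0 green (np.int32(10), [189.4, 227.8], [188, 226, 4, 4])
scene0 green (np.int32(257), [362.2, 256.6], [344, 238, 38, 36])
scene0 yellow (np.int32(16), [76.5, 111.2], [75, 109, 4, 6])
scene0 yellow (np.int32(16), [87.5, 110.0], [86, 108, 4, 5])
scene0 yellow (np.int32(21), [65.6, 113.3], [64, 110, 4, 8])
scene0 yellow (np.int32(25), [106.2, 118.4], [104, 115, 5, 8])
scene0 yellow (np.int32(20), [94.8, 119.4], [93, 117, 5, 6])
scene0 yellow (np.int32(25), [83.3, 121.0], [81, 118, 5, 8])
scene0 yellow (np.int32(203), [316.0, 146.5], [306, 139, 19, 18])
scene0 yellow (np.int32(57), [222.9, 231.4], [219, 228, 9, 8])
scene0 yellow (np.int32(13), [216.8, 238.5], [215, 236, 4, 5])
scene0 yellow (np.int32(30), [227.6, 241.0], 
[... 1561 characters left out ...]
2), [174.0, 86.2], [147, 67, 47, 25])
top0 blue (np.int32(66), [271.1, 162.6], [269, 156, 5, 15])
top0 blue (np.int32(24), [460.9, 184.6], [457, 183, 8, 4])
top0 blue (np.int32(25), [487.5, 184.2], [484, 182, 8, 5])
top0 blue (np.int32(21), [452.2, 192.1], [449, 191, 7, 4])
top0 blue (np.int32(27), [478.9, 192.0], [475, 190, 8, 5])
top0 blue (np.int32(26), [470.4, 199.7], [467, 198, 8, 4])
top0 blue (np.int32(23), [497.0, 199.7], [494, 198, 7, 4])
top0 blue (np.int32(1920), [362.7, 281.5], [334, 259, 59, 46])
top0 orange (np.int32(8), [334.8, 66.2], [334, 64, 3, 6])
top0 orange (np.int32(125), [370.0, 142.5], [364, 137, 13, 13])
top0 orange (np.int32(703), [370.0, 228.6], [355, 214, 31, 30])
```

```bash
python3 -c "
import cv2,numpy as np
a=cv2.imread('pics/c1.png');b=cv2.imread('pics/c2.png')
cv2.imwrite('pics/c12.png',cv2.resize(np.vstack([a,b]),(600,600)))"
```

```text
(no output)
```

View pics/c12.png

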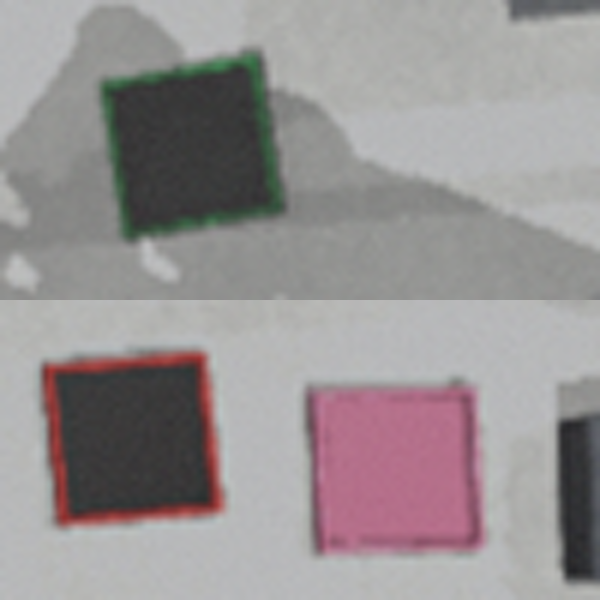

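View pics/c3.png

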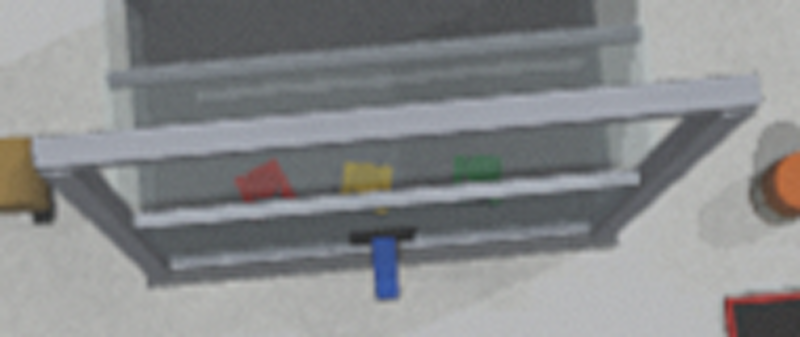

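View pics/c4.png

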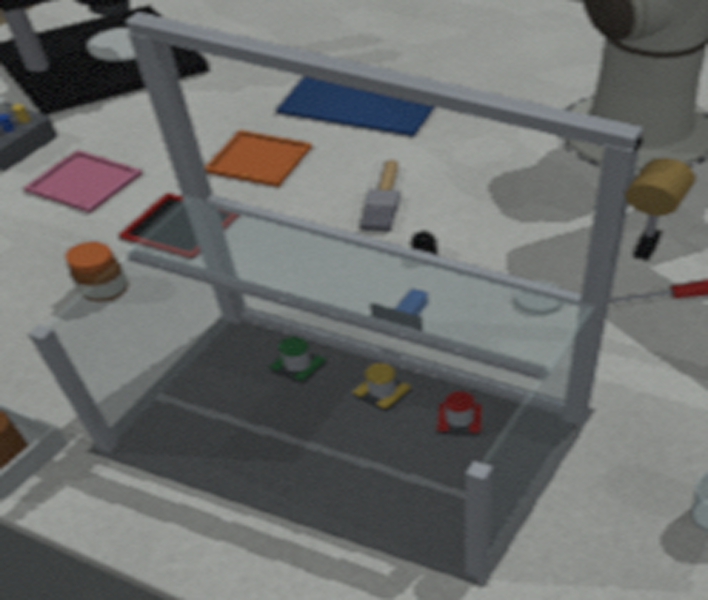

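View pics/c5.png

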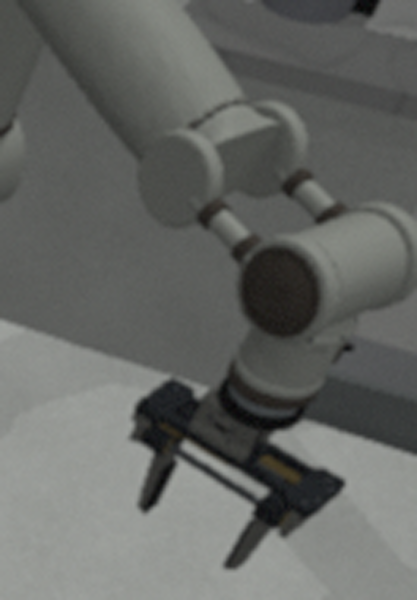

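Run:
```python
from m import *
s=load('scene0');t=load('top0')
# crops->px
c3=lambda u,v:(180+u*190/800,100+v*80/337)
c4=lambda u,v:(100+u*230/708,70+v*260/600)
print('gold',tri(s,(316,146.5),t,(180.7,139.7)))
# housing caps: scene cap centers at z~0.066
for n,p in dict(green=(194.9,219.6),yellow=(222.9,231.4),red=c4(459,400)).items(): print(n,onz(s,*p,0.060))
for n,p in dict(green=c3(477,170),yellow=c3(367,178),red=c3(262,180)).items(): print(n,'top',onz(t,*p,0.05))
# nests
for n,box in dict(green=(130,165,230,215),red=(345,160,400,210)).items():
    x0,y0,x1,y1=box
    hsv=cv2.cvtColor(t['color'][y0:y1,x0:x1],cv2.COLOR_RGB2HSV)
    dark=(hsv[...,2]<75).astype(np.uint8)
    col=cv2.inRange(hsv,(40,60,20),(85,255,255)) if n=='green' else (cv2.inRange(hsv,(0,90,50),(10,255,255))|cv2.inRange(hsv,(172,90,50),(180,255,255)))
    m=((dark>0)|(col>0)).astype(np.uint8)
    cs,_=cv2.findContours(m,cv2.RETR_EXTERNAL,cv2.CHAIN_APPROX_NONE)
    c=max(cs,key=cv2.contourArea); r=cv2.minAreaRect(c.astype(np.float32)+np.array([x0,y0],np.float32))
    P=[onz(t,*q,0.010) for q in cv2.boxPoints(r)]
    print(n,np.round(np.mean(P,0),4),'sides',[round(np.linalg.norm(P[i]-P[i-1]),3) for i in range(4)],'yaw',np.degrees(np.arctan2(*(P[1]-P[0])[1::-1])))
# pull top face z=0.117 : top-view
hsv=cv2.cvtColor(t['color'][150:175,260:285],cv2.COLOR_RGB2HSV)
m=cv2.inRange(hsv,(100,100,40),(128,255,255)); cs,_=cv2.findContours(m,0,1); c=max(cs,key=cv2.contourArea)
r=cv2.minAreaRect(c.astype(np.float32)+np.array([260,150],np.float32)); print(r)
P=[onz(t,*q,0.117) for q in cv2.boxPoints(r)]; print(np.round(P,4))
# posts feet front corners: c3 (150,287),(617,245) ; header corners at z .555ish
A=onz(t,*c3(150,285),0.0);B=onz(t,*c3(617,244),0.0); print('front feet',A,B,np.linalg.norm(A-B),np.degrees(np.arctan2(*(A-B)[[0,1]])))
for p in((34,140),(38,170),(758,75),(760,105)): print('hdr',onz(t,*c3(*p),0.555))
```

```text
gold (array([0.59705112, 0.23786367, 0.50503193]), np.float64(0.0034475831866577814))
green [ 0.67649218 -0.10899018  0.06      ]
yellow [ 0.67015546 -0.00175232  0.06      ]
red [0.66737573 0.096243   0.06      ]
green top [ 0.67962163 -0.11130478  0.05      ]
yellow top [ 0.67287897 -0.00737957  0.05      ]
red top [0.67181839 0.09197168 0.05      ]
green [0.492  0.4241 0.01  ] sides [np.float64(0.107), np.float64(0.109), np.float64(0.107), np.float64(0.108)] yaw -80.36402096464428
red [ 0.512  -0.4078  0.01  ] sides [np.float64(0.108), np.float64(0.111), np.float64(0.108), np.float64(0.111)] yaw -85.61378551872431
((270.5, 163.0), (14.0, 5.0), 90.0)
[[ 0.6078 -0.0092  0.117 ]
 [ 0.6077 -0.0281  0.117 ]
 [ 0.5544 -0.0277  0.117 ]
 [ 0.5546 -0.0088  0.117 ]]
front feet [0.57852086 0.20432115 0.        ] [ 0.61523736 -0.25060595  0.        ] 0.4564063696552675 -4.614257215319102
hdr [0.60488128 0.20590197 0.555     ]
hdr [0.58607228 0.20327628 0.555     ]
hdr [ 0.64140996 -0.24168789  0.555     ]
hdr [ 0.62265542 -0.24244331  0.555     ]
```

```bash
cat > p.py <<'E'
from h import *
import sys,json
from scipy.spatial.transform import Rotation as R
def rot(): 
    q=np.array(manip.state()['tool_rot']); return R.from_quat(np.r_[q[1:],q[0]]).as_matrix()
def st():
    s=manip.state(); M=rot()
    print('t %.2f tcp %s jawdir %.1f zax %s F %s w %.3f q %s'%(s['clock'],np.round(s['tcp_pos'],4),np.degrees(np.arctan2(M[1,1],M[0,1])),np.round(M[:,2],3),np.round(s['force'],1),s['gripper_width'],np.round(s['joint_positions'],4)))
    open('log.txt','a').write(json.dumps([list(map(float,s['joint_positions'])),list(map(float,s['tcp_pos'])),M.tolist()])+'\n')
def plan(tgt,yaw=None):
    s=manip.state(); M=rot(); d=M.T@(np.array(tgt)-s['tcp_pos'])*100
    cur=np.degrees(np.arctan2(M[1,1],M[0,1]))
    print('delta tool cm',np.round(d,2),'| turn', None if yaw is None else np.round((-(yaw-cur)+90)%180-90,1))
E
python3 - <<'E'
from p import *
st(); plan((.50,-.03,.2137),94.7); plan((.50,-.03,.20),94.7)
t=load('top0'); cc=t['color'][150:175,255:290].astype(int)
m=(cc[...,2]-cc[...,0]>35)&(cc[...,2]>80)
for r in range(25):
    k=np.where(m[r])[0]
    if len(k): w=(cc[r,:,2]-cc[r,:,0]).clip(0); w=w*(w>20); u=255+(w*np.arange(35)).sum()/w.sum(); print(150+r,len(k),np.round(u,2),np.round(onz(t,u,150+r,.117)[:2],4))
E
```

```text
t 0.10 tcp [0.2038 0.5371 0.2137] jawdir 69.2 zax [-0.001 -0.001 -1.   ] F [-0.8 -0.5 -0.3] w 1.002 q [ 0.9979  0.159   1.5981 -0.      1.3862 -0.2101]
delta tool cm [-47.82 -42.5    0.06] | turn -25.5
delta tool cm [-47.82 -42.5    1.43] | turn -25.5
156 5 270.62 [ 0.6078 -0.0191]
157 6 270.58 [ 0.604  -0.0189]
158 6 270.62 [ 0.6001 -0.019 ]
159 6 270.67 [ 0.5963 -0.0192]
160 6 270.69 [ 0.5925 -0.0193]
161 6 270.89 [ 0.5887 -0.02  ]
162 6 270.92 [ 0.5849 -0.0201]
163 5 271.02 [ 0.5811 -0.0204]
164 5 271.2 [ 0.5773 -0.0211]
165 5 271.24 [ 0.5735 -0.0212]
166 5 271.31 [ 0.5697 -0.0214]
167 6 271.39 [ 0.5659 -0.0217]
168 6 271.46 [ 0.5621 -0.0219]
169 6 271.48 [ 0.5583 -0.022 ]
170 4 271.43 [ 0.5545 -0.0217]
```

>>> {"name": "drive_tool", "arguments": {
  "increments": [
    [0,0,0,-8.5,9.1],
    [0,0,0,-8.5,9.1],
    [0,0,0,-8.5,9.1],
    [-2,-3,0,0,9.1],
    [-2,-5,0,0,9.1]
  ]
}}

```text
clock: 0.72
tcp_pos: [0.2507, 0.4606, 0.2141]
tool_rot: [-0.0, -0.042, 0.999, -0.0]
force: [0.2, -0.2, -0.1]
gripper_width: 0.99
```

>>> {"name": "drive_tool", "arguments": {
  "increments": [
    [-2,-5,0,0,9.1],
    [-2,-5,0,0,9.1],
    [-2,-5,0,0,9.1],
    [-2,-5,0,0,9.1],
    [-2,-5,0,0,9.1]
  ]
}}

```text
clock: 1.35
tcp_pos: [0.371, 0.2186, 0.2143]
tool_rot: [-0.0, -0.041, 0.999, 0.0]
force: [0.6, 0.3, -0.2]
gripper_width: 0.988
```

>>> {"name": "drive_tool", "arguments": {
  "increments": [
    [-2,-5,0,0,9.1],
    [-2,-5,0,0,9.1],
    [-2,-5,0,0,9.1],
    [-2,-5,0,0,9.1],
    [0,-5,0,0,9.1]
  ]
}}

```text
clock: 1.98
tcp_pos: [0.4715, -0.0242, 0.2142]
tool_rot: [-0.0, -0.041, 0.999, 0.0]
force: [0.4, 0.9, 0.0]
gripper_width: 0.989
```

Run:
```python
from p import *
st(); plan((.563,-.022,.2),94.6); plan((.563,-.022,.083),94.6)
for n in('scene','top'): grab(n,n+'1')
cv2.imwrite('pics/s1b.png',cv2.resize(load('scene1')['color'][:,:,::-1],(800,600)))
```

```text
t 1.98 tcp [ 0.4715 -0.0242  0.2142] jawdir 94.7 zax [-0.  0. -1.] F [0.4 0.9 0. ] w 0.989 q [-3.0820e-01 -1.1430e-01  1.8751e+00  1.0000e-04  1.3812e+00 -1.9611e+00]
delta tool cm [-9.14 -0.53  1.42] | turn 0.1
delta tool cm [-9.14 -0.53 13.12] | turn 0.1
```

View pics/s1b.png

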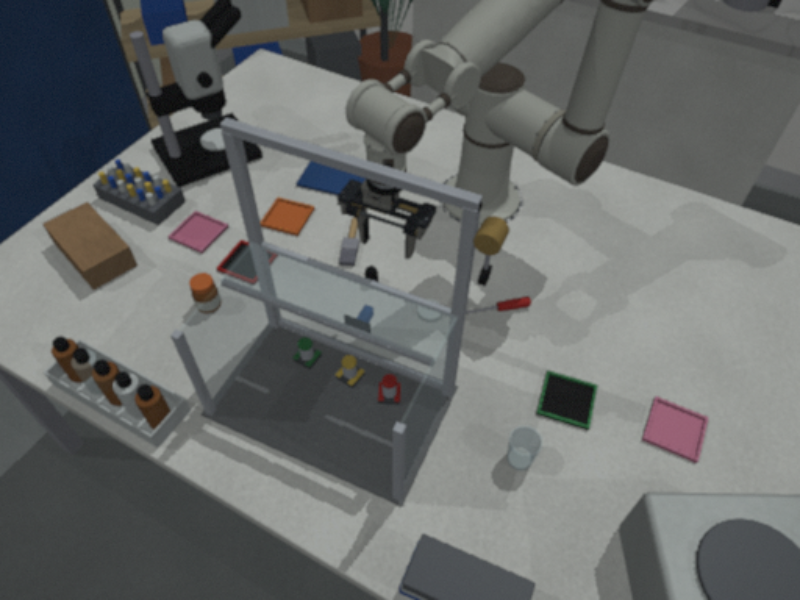

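>>> {"name": "drive_tool", "arguments": {
  "increments": [
    [2.3,3.8,-4,0,9.1],
    [2.3,3.8,-5,0,9.1],
    [2.3,3.8,-5,0,9.1],
    [2.3,3.8,-5,0,9.1],
    [2.3,3.8,-5,0,9.1]
  ]
}}

```text
clock: 2.7
tcp_pos: [0.3459, 0.1496, 0.4428]
tool_rot: [0.0, -0.041, 0.999, 0.0]
force: [1.6, 0.1, -0.6]
gripper_width: 0.992
```

>>> {"name": "drive_tool", "arguments": {
  "increments": [
    [0,0,-3,0,9.1],
    [0,0,-3,0,9.1],
    [0,0,-3,0,9.1],
    [0,0,-3,0,9.1],
    [0,0,-3,0,9.1]
  ]
}}

```text
clock: 3.32
tcp_pos: [0.347, 0.1487, 0.5922]
tool_rot: [-0.0, -0.042, 0.999, 0.0]
force: [0.2, 1.0, -1.0]
gripper_width: 0.992
```

Run:
```python
from p import *
st()
```

```text
t 3.33 tcp [0.347  0.1487 0.5922] jawdir 94.8 zax [-0.  0. -1.] F [ 0.2  1.  -1. ] w 0.992 q [ 8.1400e-02 -2.6860e-01  1.2597e+00  4.0000e-04  2.1510e+00 -1.5725e+00]
```

>>> {"name": "drive_tool", "arguments": {
  "increments": [
    [0,0,-3,0,9.1],
    [0,0,-3,0,9.1],
    [0,0,-3,0,9.1],
    [0,0,-3,0,9.1],
    [0,0,-3,0,9.1]
  ]
}}

```text
clock: 3.95
tcp_pos: [0.3469, 0.1487, 0.7423]
tool_rot: [-0.0, -0.042, 0.999, 0.0]
force: [1.1, -0.2, 0.8]
gripper_width: 0.989
```

>>> {"name": "drive_tool", "arguments": {
  "increments": [
    [0,0,-3,0,9.1],
    [0,0,-3,0,9.1],
    [0,0,-3,0,9.1],
    [0,0,-3,0,9.1],
    [0,0,-3,0,9.1]
  ]
}}

```text
clock: 4.58
tcp_pos: [0.3323, 0.1424, 0.8071]
tool_rot: [0.031, -0.041, 0.999, 0.003]
force: [-0.3, -0.6, -0.1]
gripper_width: 0.995
```

Run:
```python
from p import *
st()
```

```text
t 4.58 tcp [0.3323 0.1424 0.8071] jawdir 94.7 zax [ 0.062  0.009 -0.998] F [-0.3 -0.6 -0.1] w 0.995 q [ 0.0622  0.1437  0.2983  0.0101  2.6372 -1.5823]
```

>>> {"name": "drive_tool", "arguments": {
  "increments": [
    [0,0,-3,0,9.1],
    [0,0,-3,0,9.1],
    [0,0,-3,0,9.1],
    [0,0,-3,0,9.1],
    [0,0,-3,0,9.1]
  ]
}}

```text
clock: 5.2
tcp_pos: [0.3059, 0.1345, 0.8341]
tool_rot: [0.075, -0.041, 0.996, 0.007]
force: [-0.5, 1.3, 0.2]
gripper_width: 0.993
```

>>> {"name": "drive_tool", "arguments": {
  "increments": [
    [0,0,2,0,9.1],
    [0,0,2,0,9.1],
    [0,0,2,0,9.1],
    [0,0,2,0,9.1],
    [0,0,2,0,9.1]
  ]
}}

```text
clock: 5.82
tcp_pos: [0.3209, 0.1365, 0.7343]
tool_rot: [0.075, -0.041, 0.996, 0.007]
force: [0.6, 0.2, 0.7]
gripper_width: 0.991
```

Run:
```python
from p import *
st()
```

```text
t 5.83 tcp [0.3209 0.1365 0.7343] jawdir 94.7 zax [ 0.149  0.019 -0.989] F [0.6 0.2 0.7] w 0.991 q [ 0.0375 -0.2135  0.8822  0.0189  2.3226 -1.6016]
```

>>> {"name": "drive_tool", "arguments": {
  "increments": [
    [-6,0,0,0,9.1],
    [-6,0,0,0,9.1],
    [-6,0,0,0,9.1],
    [-6,0,0,0,9.1],
    [-6,0,0,0,9.1]
  ]
}}

```text
clock: 6.45
tcp_pos: [0.5739, 0.1486, 0.7156]
tool_rot: [0.094, -0.041, 0.995, 0.011]
force: [0.4, 0.4, 0.4]
gripper_width: 0.992
```

Run:
```python
from p import *
st()
```

```text
t 6.45 tcp [0.5739 0.1486 0.7156] jawdir 94.8 zax [ 0.187  0.03  -0.982] F [0.4 0.4 0.4] w 0.992 q [ 0.0366  0.4559  0.1851  0.032   2.3116 -1.5928]
```

>>> {"name": "drive_tool", "arguments": {
  "increments": [
    [-5,0,-3.5,0,9.1],
    [-5,0,-3.5,0,9.1],
    [-5,0,-3.5,0,9.1],
    [-5,0,-3.5,0,9.1],
    [-5,0,-3.5,0,9.1]
  ]
}}

```text
clock: 7.08
tcp_pos: [0.6221, 0.1263, 0.7425]
tool_rot: [0.184, -0.041, 0.982, 0.026]
force: [-0.2, 0.4, 0.0]
gripper_width: 0.992
```

Run:
```python
from p import *
st()
```

```text
t 7.08 tcp [0.6221 0.1263 0.7425] jawdir 95.2 zax [ 0.358  0.067 -0.931] F [-0.2  0.4  0. ] w 0.992 q [-0.0298  0.4365  0.1831  0.0926  2.1548 -1.6187]
```

>>> {"name": "drive_tool", "arguments": {
  "increments": [
    [-5,1,-3.5,0,9.1],
    [-5,1,-3.5,0,9.1],
    [-5,1,-3.5,0,9.1],
    [-5,1,-3.5,0,9.1],
    [-5,1,-3.5,0,9.1]
  ]
}}

```text
clock: 7.7
tcp_pos: [0.6338, 0.1479, 0.7947]
tool_rot: [0.274, -0.041, 0.96, 0.042]
force: [0.8, -1.2, 0.6]
gripper_width: 0.992
```

Run:
```python
from p import *
st()
```

```text
t 7.70 tcp [0.6338 0.1479 0.7947] jawdir 95.8 zax [ 0.522  0.103 -0.847] F [ 0.8 -1.2  0.6] w 0.992 q [-0.0113  0.3845  0.1839  0.1212  2.0188 -1.5833]
```

>>> {"name": "drive_tool", "arguments": {
  "increments": [
    [-4.5,-4,-3,0,9.1],
    [-4.5,-4,-3,0,9.1],
    [-4.5,-4,-3,0,9.1],
    [-4.5,-4,-3,0,9.1],
    [-4.5,-4,-3,0,9.1]
  ]
}}

```text
clock: 8.32
tcp_pos: [0.6458, -0.0417, 0.8454]
tool_rot: [0.347, -0.037, 0.936, 0.044]
force: [0.5, 1.2, 0.8]
gripper_width: 0.99
```

Run:
```python
from p import *
st()
```

```text
t 8.32 tcp [ 0.6458 -0.0417  0.8454] jawdir 95.7 zax [ 0.647  0.109 -0.755] F [0.5 1.2 0.8] w 0.990 q [-0.4468  0.3372  0.184   0.4218  1.9685 -1.7993]
```

>>> {"name": "drive_tool", "arguments": {
  "increments": [
    [-4.5,-3,-4,0,9.1],
    [-4.5,-3,-4,0,9.1],
    [-4.5,-3,-4,0,9.1],
    [-4.5,-3,-4,0,9.1],
    [-4.5,-3,-4,0,9.1]
  ]
}}

```text
clock: 8.95
tcp_pos: [0.5848, -0.1565, 0.9174]
tool_rot: [0.43, -0.028, 0.902, 0.034]
force: [-0.0, -0.2, -0.5]
gripper_width: 0.987
```

Run:
```python
from p import *
st()
```

```text
t 8.95 tcp [ 0.5848 -0.1565  0.9174] jawdir 94.5 zax [ 0.773  0.084 -0.629] F [-0.  -0.2 -0.5] w 0.987 q [-0.8192  0.2579  0.1838  0.7337  1.9488 -1.9005]
```

```bash
cat >> p.py <<'E'
def legs(*pts):
    M=rot(); c=np.array(manip.state()['tcp_pos'])
    # levelling turn about tool z so tool y is horizontal
    y=M[:,1];x=M[:,0]; print('level turn',np.round(np.degrees(np.arctan2(-y[2],-x[2])) if 0 else np.degrees(np.arctan(y[2]/x[2])),2))
    for p in pts:
        p=np.array(p,float); d=M.T@(p-c)*100; print(np.round(p,4),'cm',np.round(d,2),'len',round(np.linalg.norm(d),1)); c=p
E
python3 - <<'E'
from p import *
st(); print(np.round(rot(),3)); legs((.43,-.02,.75),(.44,-.02,.3),(.46,-.03,.12))
E
```

```text
t 8.95 tcp [ 0.5848 -0.1565  0.9174] jawdir 94.5 zax [ 0.773  0.084 -0.629] F [-0.  -0.2 -0.5] w 0.987 q [-0.8192  0.2579  0.1838  0.7337  1.9488 -1.9005]
[[-0.629 -0.079  0.773]
 [-0.021  0.996  0.084]
 [-0.777  0.037 -0.629]]
level turn -2.71
[ 0.43 -0.02  0.75] cm [22.46 14.2  -0.29] len 26.6
[ 0.44 -0.02  0.3 ] cm [34.33 -1.73 29.06] len 45.0
[ 0.46 -0.03  0.12] cm [12.74 -1.81 12.78] len 18.1
```

>>> {"name": "drive_tool", "arguments": {
  "increments": [
    [4.5,2.8,0,-2.7,9.1],
    [4.5,2.8,0,0,9.1],
    [4.5,2.8,0,0,9.1],
    [4.5,2.8,0,0,9.1],
    [4.5,2.8,0,0,9.1]
  ]
}}

```text
clock: 9.57
tcp_pos: [0.4455, -0.0388, 0.7667]
tool_rot: [0.43, -0.042, 0.901, 0.028]
force: [-0.7, 0.4, 1.2]
gripper_width: 0.989
```

Run:
```python
from p import *
st(); legs((.44,-.02,.3),(.46,-.03,.12))
```

```text
t 9.57 tcp [ 0.4455 -0.0388  0.7667] jawdir 95.7 zax [ 0.773  0.086 -0.629] F [-0.7  0.4  1.2] w 0.989 q [-0.9421 -0.5935  1.333   0.7618  1.7773 -2.1937]
level turn -1.05
[ 0.44 -0.02  0.3 ] cm [36.53  1.26 29.07] len 46.7
[ 0.46 -0.03  0.12] cm [12.79 -1.45 12.78] len 18.1
```

>>> {"name": "drive_tool", "arguments": {
  "increments": [
    [3.5,0.2,3.3,-1,9.1],
    [3.5,0.2,3.3,0,9.1],
    [3.5,0.2,3.3,0,9.1],
    [3.5,0.2,3.3,0,9.1],
    [3.5,0.2,3.3,0,9.1]
  ]
}}

```text
clock: 10.2
tcp_pos: [0.4633, -0.0273, 0.5264]
tool_rot: [0.43, -0.049, 0.901, 0.024]
force: [0.8, 0.2, 0.2]
gripper_width: 0.994
```

>>> {"name": "drive_tool", "arguments": {
  "increments": [
    [3.5,0.2,3.3,0,9.1],
    [3.5,0.2,3.3,0,9.1],
    [3.5,0.2,3.3,0,9.1],
    [3.5,0.2,3.3,0,9.1],
    [0,0,0,0,9.1]
  ]
}}

```text
clock: 10.82
tcp_pos: [0.4826, -0.0178, 0.3318]
tool_rot: [0.425, -0.049, 0.904, 0.028]
force: [0.7, 0.2, 0.8]
gripper_width: 0.988
```

Run:
```python
from p import *
st(); legs((.48,-.028,.13),(.5,-.028,.0902),(.5775,-.020,.0902))
grab('scene','scene2');grab('top','top2')
a=cv2.resize(load('scene2')['color'][50:290,120:360,::-1],(600,600)); cv2.imwrite('pics/s2b.png',a)
```

```text
t 10.82 tcp [ 0.4826 -0.0178  0.3318] jawdir 96.4 zax [ 0.765  0.092 -0.637] F [0.7 0.2 0.8] w 0.988 q [-0.7191 -0.9435  2.3983  0.6911  1.1175 -2.5234]
level turn -0.67
[ 0.48  -0.028  0.13 ] cm [15.77 -1.17 12.57] len 20.2
[ 0.5    -0.028   0.0902] cm [ 1.8  -0.26  4.07] len 4.5
[ 0.5775 -0.02    0.0902] cm [-4.97 -0.07  6.  ] len 7.8
```

View pics/s2b.png

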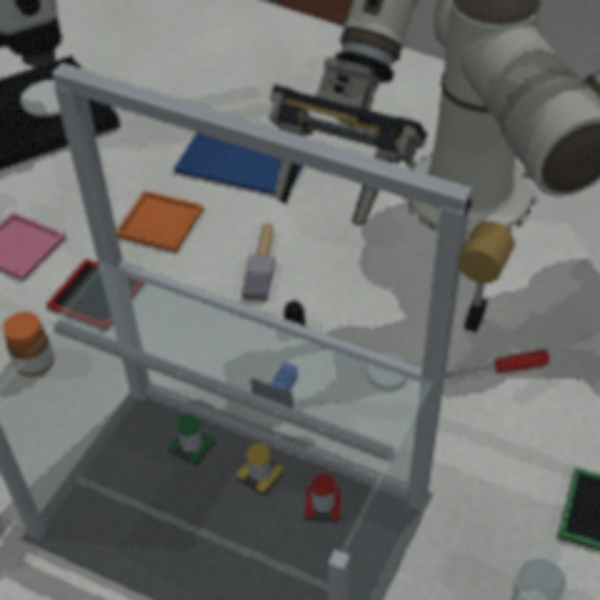

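Run:
```python
from p import *
legs((.5775,-.020,.28),(.5775,-.020,.0902))
```

```text
level turn -0.14
[ 0.5775 -0.02    0.28  ] cm [-1.27 -1.11 10.93] len 11.1
[ 0.5775 -0.02    0.0902] cm [14.72 -0.03 11.98] len 19.0
```

>>> {"name": "drive_tool", "arguments": {
  "increments": [
    [-1,-0.2,2,0,9.1],
    [-0.3,-0.3,3,0,9.1],
    [0,-0.3,3,0,9.1],
    [0,-0.3,3,0,9.1],
    [0,0,0,0,9.1]
  ]
}}

```text
clock: 11.55
tcp_pos: [0.5791, -0.0199, 0.2787]
tool_rot: [0.428, -0.05, 0.902, 0.026]
force: [-0.2, -0.5, -0.4]
gripper_width: 0.994
```

Run:
```python
from p import *
st();legs((.5775,-.020,.18),(.5775,-.020,.0902))
```

```text
t 11.55 tcp [ 0.5791 -0.0199  0.2787] jawdir 96.4 zax [ 0.769  0.089 -0.633] F [-0.2 -0.5 -0.4] w 0.994 q [-0.5114 -0.5015  2.2801  0.7476  0.7311 -2.5993]
level turn -0.28
[ 0.5775 -0.02    0.18  ] cm [ 7.74 -0.03  6.12] len 9.9
[ 0.5775 -0.02    0.0902] cm [ 6.95 -0.03  5.68] len 9.0
```

```bash
cat > fk.py <<'E'
import numpy as np,json
from scipy.optimize import least_squares
from scipy.spatial.transform import Rotation as R
def rz(a):return R.from_euler('z',a).as_matrix()
def ry(a):return R.from_euler('y',a).as_matrix()
def fk(q,p,s6=1):
    h,a,L1,e,L2,b,fx,fy,d,c6,e1=p
    M=rz(q[0]);P=np.array([0,0,h])+M@[e1,a,0]
    M=M@ry(q[1]);P=P+M@[0,0,L1]
    M=M@ry(q[2]);P=P+M@[e,b,L2]
    M=M@rz(q[3])@ry(q[4]);W=P
    P=P+M@[fx,fy,d];M=M@rz(s6*q[5]+c6)
    return P,M,W
D=[json.loads(l) for l in open('log.txt')]
def res(p,s6):
    o=[]
    for q,t,M in D:
        P,N,_=fk(q,p,s6); o+=list((P-t)*10)+list((N-np.array(M)).ravel())
    o.append((p[0]-.18)*.01); o.append(p[10]*.1); return o
best=None
for s6 in(1,-1):
    for c in(0,np.pi/2,np.pi,-np.pi/2):
        r=least_squares(res,[.18,.12,.386,.05,.51,0,0,0,.2,c,0],args=(s6,))
        if best is None or r.cost<best[0]: best=(r.cost,s6,r.x)
PAR=best[2];S6=best[1]
if __name__=='__main__':
    print(best[0],S6,np.round(PAR,4)); 
    for q,t,M in D: 
        P,N,W=fk(q,PAR,S6); print(np.round((P-t)*1000,1),np.round(W,3))
LO=np.array([-2.91,-.94,.18,-1.29,.17,-3]);HI=np.array([2.91,2.29,2.7,4.43,2.64,3])
def ik(q0,t,M):
    f=lambda q:np.r_[(fk(q,PAR,S6)[0]-t)*10,(fk(q,PAR,S6)[1]-M).ravel()]
    r=least_squares(f,np.clip(q0,LO+1e-3,HI-1e-3),bounds=(LO,HI)); P,N,W=fk(r.x,PAR,S6)
    return r.x,np.linalg.norm(P-t)*1000,np.degrees(np.arccos(np.clip((np.trace(N.T@M)-1)/2,-1,1))),W
E
python3 fk.py
python3 - <<'E'
from fk import *; from p import *
s=manip.state();q=s['joint_positions'];M=rot();z=M[:,2]
def go(name,t,q):
    r=ik(q,np.array(t),M);print(name,np.round(r[0],2),'err mm %.1f deg %.1f'%(r[1],r[2]),'wrist',np.round(r[3],3)); return r[0]
q=go('pull180',(.5775,-.02,.18),q);q=go('pull',(.5775,-.02,.09),q)
qu=go('pullup',(.5595,-.02,.30),q)
for n,x,y in(('g',.677,-.110),('r',.669,.095)):
    a=np.array((x,y,.05))
    for dz in(.0,.02):
      b=go(n+' grasp%.2f'%dz,a+[0,0,dz]+.0187*z,q); 
    go(n+' back',a+[-.12,-.01,.03]+.0187*z,b)
go('nestG',np.array((.492,.424,.05))+.0187*z,q)
go('nestR',np.array((.512,-.408,.05))+.0187*z,q)
E
```

```text
6.97379407674279e-07 1 [ 0.2981 -1.9538  0.3857  0.0478  0.5191  2.0737 -0.     -0.      0.3221
  1.5708 -0.    ]
[ 0.  0. -0.] [0.204 0.538 0.536]
[ 0. -0. -0.] [ 0.472 -0.024  0.536]
[-0.  0.  0.] [0.347 0.149 0.914]
[-0.  0. -0.] [0.312 0.14  1.129]
[-0.  0.  0.] [0.273 0.13  1.053]
[ 0.  0. -0.] [0.514 0.139 1.032]
[ 0.  0. -0.] [0.507 0.105 1.042]
[-0.  0.  0.] [0.466 0.115 1.067]
[-0.  0. -0.] [ 0.437 -0.077  1.088]
[-0.  0. -0.] [ 0.336 -0.184  1.12 ]
[-0.  0. -0.] [ 0.336 -0.184  1.12 ]
[-0.  0. -0.] [ 0.197 -0.066  0.969]
[-0.  0. -0.] [ 0.236 -0.047  0.537]
[-0. -0. -0.] [ 0.331 -0.048  0.482]
pull180 [-0.51 -0.35  2.38  1.02  0.57 -2.94] err mm 0.0 deg 0.0 wrist [ 0.33  -0.049  0.384]
pull [-0.44 -0.12  2.36  1.08  0.4  -3.  ] err mm 3.9 deg 6.6 wrist [ 0.352 -0.035  0.323]
pullup [-0.54 -0.6   2.3   0.71  0.81 -2.56] err mm 0.0 deg 0.0 wrist [ 0.312 -0.049  0.504]
g grasp0.00 [-0.49  0.33  1.96  1.04  0.42 -3.  ] err mm 4.7 deg 10.3 wrist [ 0.483 -0.122  0.285]
g grasp0.02 [-0.5   0.29  1.98  1.04  0.44 -3.  ] err mm 4.1 deg 9.0 wrist [ 0.478 -0.124  0.3  ]
g back [-0.64 -0.02  2.26  0.96  0.52 -3.  ] err mm 6.3 deg 11.9 wrist [ 0.367 -0.124  0.321]
r grasp0.00 [-0.11  0.29  2.05  1.29  0.17 -3.  ] err mm 3.3 deg 6.7 wrist [0.462 0.069 0.273]
r grasp0.02 [-0.11  0.25  2.06  1.29  0.17 -3.  ] err mm 2.6 deg 5.2 wrist [0.456 0.07  0.286]
r back [-0.16 -0.08  2.39  1.26  0.18 -3.  ] err mm 3.5 deg 5.6 wrist [0.335 0.067 0.298]
nestG [ 0.42  0.23  2.15  1.64  0.17 -3.  ] err mm 8.9 deg 23.6 wrist [0.329 0.278 0.266]
nestR [-1.07  0.38  1.8   0.71  0.84 -3.  ] err mm 9.4 deg 21.9 wrist [ 0.363 -0.418  0.317]
```

```bash
cat > chk.py <<'E'
from fk import *; from p import *
def run(M,q,verbose=True):
    z=M[:,2]
    def go(name,t,q):
        r=ik(q,np.array(t),M);print(name,np.round(r[0],2),'err mm %.1f deg %.1f'%(r[1],r[2]),'wrist',np.round(r[3],3)); return r[0]
    q=go('pull180',(.5775,-.02,.18),q);q=go('pull',(.5775,-.02,.09),q)
    go('pullup',(.5595,-.02,.30),q)
    for n,x,y in(('g',.677,-.110),('r',.669,.095)):
        a=np.array((x,y,.05)); b=go(n+' grasp',a+.0187*z,q); go(n+' back',a+[-.12,-.01,.03]+.0187*z,b)
    go('nestG',np.array((.492,.424,.05))+.0187*z,q); go('nestGup',np.array((.492,.424,.15))+.0187*z,q)
    go('nestR',np.array((.512,-.408,.05))+.0187*z,q);go('nestRup',np.array((.512,-.408,.15))+.0187*z,q)
E
python3 - <<'E'
from chk import *
s=manip.state();q=s['joint_positions'].copy();M=rot()@np.diag([-1,-1,1]); q[5]+=np.pi
run(M,q)
z=M[:,2];print('tilt',np.degrees(np.arccos(-z[2])))
print('--tilt 42'); M2=R.from_rotvec(np.radians(8)*np.cross([z[0],z[1],0],[0,0,-1])/np.hypot(z[0],z[1])).as_matrix()@M
print(M2[:,2]);run(M2,q)
E
```

```text
pull180 [-0.51 -0.35  2.38  1.02  0.57  0.2 ] err mm 0.0 deg 0.0 wrist [ 0.33  -0.049  0.384]
pull [-0.51 -0.1   2.42  1.49  0.48 -0.33] err mm 0.0 deg 0.0 wrist [ 0.33  -0.049  0.294]
pullup [-0.54 -0.6   2.3   0.71  0.81  0.58] err mm 0.0 deg 0.0 wrist [ 0.312 -0.049  0.504]
g grasp [-0.56  0.36  2.05  1.62  0.51 -0.52] err mm 0.0 deg 0.0 wrist [ 0.444 -0.137  0.242]
g back [-0.77  0.04  2.35  1.45  0.65 -0.5 ] err mm 0.0 deg 0.0 wrist [ 0.324 -0.147  0.272]
r grasp [-0.12  0.31  2.11  2.27  0.24 -0.86] err mm 0.0 deg 0.0 wrist [0.436 0.068 0.242]
r back [-0.2  -0.06  2.45  1.98  0.27 -0.62] err mm 0.0 deg 0.0 wrist [0.316 0.058 0.272]
nestG [ 0.72  0.38  2.06  4.43  0.46 -2.43] err mm 1.5 deg 3.1 wrist [0.253 0.383 0.231]
nestGup [ 0.72  0.14  2.01 -1.06  0.49  3.  ] err mm 1.5 deg 3.2 wrist [0.271 0.395 0.356]
nestR [-1.24  0.46  1.9   1.16  0.97 -0.58] err mm 0.0 deg 0.0 wrist [ 0.279 -0.435  0.242]
nestRup [-1.24  0.26  1.91  1.05  1.05 -0.37] err mm 0.0 deg 0.0 wrist [ 0.279 -0.435  0.342]
tilt 50.75260253335072
--tilt 42
[ 0.67435761  0.07783022 -0.73429168]
pull180 [-0.46 -0
[... 294 characters left out ...]
 0.45 -0.07] err mm 0.0 deg 0.0 wrist [ 0.472 -0.134  0.273]
g back [-0.71  0.01  2.28  1.12  0.59 -0.14] err mm 0.0 deg 0.0 wrist [ 0.352 -0.144  0.303]
r grasp [-0.11  0.3   2.04  1.12  0.17  0.29] err mm 0.1 deg 0.2 wrist [0.465 0.07  0.273]
r back [-0.17 -0.07  2.37  1.02  0.23  0.35] err mm 0.0 deg 0.0 wrist [0.344 0.061 0.303]
nestG [ 0.69  0.33  1.96 -1.02  0.42  3.  ] err mm 1.2 deg 2.6 wrist [0.299 0.4   0.283]
nestGup [ 0.7   0.15  1.96 -0.83  0.53  2.79] err mm 0.0 deg 0.0 wrist [0.287 0.4   0.373]
nestR [-1.18  0.42  1.87  0.99  0.9  -0.38] err mm 0.0 deg 0.0 wrist [ 0.307 -0.432  0.273]
nestRup [-1.18  0.24  1.86  0.88  1.02 -0.19] err mm 0.0 deg 0.0 wrist [ 0.307 -0.432  0.373]
```

```bash
cat > scan.py <<'E'
from fk import *
import sys
np.set_printoptions(suppress=True)
def mk(tilt,az,flip):
    t,a=np.radians(tilt),np.radians(az)
    z=np.array([np.sin(t)*np.cos(a),np.sin(t)*np.sin(a),-np.cos(t)]); y=np.array([-np.sin(a),np.cos(a),0])*(-1 if flip else 1)
    return np.stack([np.cross(y,z),y,z],1)
def path(M,pts,q,n=6,show=False):
    z=M[:,2]; worst=0; mar=9; c=None
    for p in pts:
        p=np.array(p)+.0187*z
        for k in range(1,n+1) if c is not None else [1]:
            t=p if c is None else c+(p-c)*k/n
            r=ik(q,t,M); q=r[0]; worst=max(worst,r[1]+r[2]); m=np.min(np.minimum(q-LO,HI-q)[[1,2,3,4,5]]); mar=min(mar,m)
        if show: print(np.round(p-.0187*z,3),np.round(q,2),'%.1f %.1f'%(r[1],r[2]))
        c=p
    return worst,mar,q
G=[(.57,-.12,.3),(.55,-.12,.08),(.677,-.110,.048),(.677,-.110,.058),(.55,-.12,.075),(.52,-.08,.30),(.50,.15,.34),(.492,.424,.30),(.492,.424,.05)]
Rr=[(.57,.09,.3),(.55,.085,.08),(.669,.095,.048),(.669,.095,.058),(.55,.085,.075),(.52,.06,.30),(.5,-.1,.34),(.512,-.408,.30),(.512,-.408,.05)]
if __name__=='__main__':
  for tilt in(34,38,42,46,50):
    for az in(0,6,12,18,24):
      for fl in(0,1):
        M=mk(tilt,az,fl); q0=np.array([-.5,-.45,2.2,.6,.8,0])
        r0=ik(q0+[0,0,0,0,0,.5 if fl else -2.5],np.array(G[0])+.0187*M[:,2],M)[0]
        a=path(M,G,r0,4);b=path(M,Rr,r0,4)
        print(tilt,az,fl,'G err %.1f mar %.2f | R err %.1f mar %.2f'%(a[0],a[1],b[0],b[1]),flush=True)
E
time python3 scan.py
```

```text
34 0 0 G err 0.0 mar 0.25 | R err 7.9 mar 0.00
34 0 1 G err 0.0 mar 0.16 | R err 0.0 mar 0.13
34 6 0 G err 0.0 mar 0.10 | R err 12.0 mar 0.00
34 6 1 G err 0.0 mar 0.31 | R err 0.0 mar 0.15
34 12 0 G err 0.9 mar 0.00 | R err 16.2 mar 0.00
34 12 1 G err 0.0 mar 0.24 | R err 0.0 mar 0.20
34 18 0 G err 4.9 mar 0.00 | R err 20.7 mar 0.00
34 18 1 G err 0.0 mar 0.18 | R err 0.0 mar 0.26
34 24 0 G err 9.1 mar 0.00 | R err 25.3 mar 0.00
34 24 1 G err 0.0 mar 0.13 | R err 0.0 mar 0.33
38 0 0 G err 0.0 mar 0.05 | R err 12.6 mar 0.00
38 0 1 G err 0.4 mar 0.00 | R err 0.0 mar 0.02
38 6 0 G err 2.2 mar 0.00 | R err 16.5 mar 0.00
38 6 1 G err 0.0 mar 0.10 | R err 0.0 mar 0.06
38 12 0 G err 5.9 mar 0.00 | R err 20.6 mar 0.00
38 12 1 G err 0.0 mar 0.19 | R err 0.0 mar 0.13
38 18 0 G err 9.8 mar 0.00 | R err 24.9 mar 0.00
38 18 1 G err 0.0 mar 0.10 | R err 0.0 mar 0.21
38 24 0 G err 13.9 mar 0.00 | R err 29.4 mar 0.00
38 24 1 G err 0.0 mar 0.04 | R err 0.0 mar 0.29
42 0 0 G err 4.0 mar 0.00 | R err 17.3 mar 0.00
42 0 1 G err 5.5 mar 0.00 | R err 4.3 mar 0.00
42 6 0 G err 7.4 mar 0.00 | R err 21.1 mar 
[... 663 characters left out ...]
 | R err 33.4 mar 0.00
46 18 1 G err 4.4 mar 0.00 | R err 0.0 mar 0.20
46 24 0 G err 23.5 mar 0.00 | R err 37.6 mar 0.00
46 24 1 G err 4.7 mar 0.00 | R err 0.0 mar 0.30
50 0 0 G err 14.8 mar 0.00 | R err 26.8 mar 0.00
50 0 1 G err 15.6 mar 0.00 | R err 3.2 mar 0.00
50 6 0 G err 17.9 mar 0.00 | R err 30.2 mar 0.00
50 6 1 G err 13.4 mar 0.00 | R err 0.0 mar 0.03
50 12 0 G err 21.2 mar 0.00 | R err 33.9 mar 0.00
50 12 1 G err 11.4 mar 0.00 | R err 0.0 mar 0.13
50 18 0 G err 24.7 mar 0.00 | R err 37.7 mar 0.00
50 18 1 G err 9.9 mar 0.00 | R err 0.0 mar 0.23
50 24 0 G err 28.4 mar 0.00 | R err 41.6 mar 0.00
50 24 1 G err 9.7 mar 0.00 | R err 0.0 mar 0.28
real	1m44.464s
user	1m41.795s
sys	0m0.183s
```

```bash
cat > sim.py <<'E'
from scan import *
from p import rot,manip
def tz(M): z=M[:,2]; return 'tilt %.1f az %.1f'%(np.degrees(np.arccos(-z[2])),np.degrees(np.arctan2(z[1],z[0])))
def simrows(q,P,M,steps):
    for d in steps:
        r=ik(q,P+np.array(d),M); q=r[0]; P,M,W=fk(q,PAR,S6); print(np.round(P,3),tz(M),np.round(q,2))
    return q,P,M
E
python3 - <<'E'
from sim import *
s=manip.state();q=s['joint_positions'].copy();M=rot()@np.diag([-1,-1,1]); q[5]+=np.pi
r=ik(q,np.array((.56,-.02,.2)),M); q=r[0]; P,M,W=fk(q,PAR,S6); print(q)
for tgt in((.56,-.02,.12),(.56,-.02,.20),(.56,.1,.15)):
    r=ik(q,np.array(tgt),M); print('from',tgt,np.round(r[0],2))
    simrows(r[0],np.array(tgt),M,[(-.03,0,0)]*8)
E
```

```text
[-0.54364968 -0.45704093  2.41538038  0.92885759  0.63318498  0.29734614]
from (0.56, -0.02, 0.12) [-0.54 -0.25  2.46  1.28  0.52 -0.12]
[ 0.53 -0.02  0.12] tilt 50.8 az 6.6 [-0.6  -0.37  2.55  1.21  0.57 -0.08]
[ 0.5  -0.02  0.12] tilt 50.8 az 6.6 [-0.68 -0.53  2.64  1.13  0.66 -0.02]
[ 0.472 -0.021  0.12 ] tilt 49.2 az 7.6 [-0.76 -0.69  2.7   0.99  0.78  0.09]
[ 0.448 -0.022  0.122] tilt 44.9 az 10.7 [-0.82 -0.78  2.7   0.84  0.93  0.19]
[ 0.422 -0.024  0.123] tilt 41.3 az 14.2 [-0.89 -0.86  2.7   0.74  1.08  0.24]
[ 0.396 -0.025  0.125] tilt 38.0 az 18.1 [-0.96 -0.93  2.7   0.68  1.23  0.26]
[ 0.371 -0.028  0.123] tilt 36.1 az 24.4 [-1.06 -0.94  2.7   0.64  1.37  0.2 ]
[ 0.345 -0.03   0.122] tilt 35.0 az 31.1 [-1.16 -0.94  2.69  0.61  1.5   0.13]
from (0.56, -0.02, 0.2) [-0.54 -0.46  2.42  0.93  0.63  0.3 ]
[ 0.53 -0.02  0.2 ] tilt 50.8 az 6.6 [-0.6  -0.59  2.49  0.9   0.71  0.31]
[ 0.5  -0.02  0.2 ] tilt 50.8 az 6.6 [-0.68 -0.75  2.58  0.86  0.82  0.34]
[ 0.471 -0.02   0.2  ] tilt 50.5 az 6.9 [-0.77 -0.94  2.65  0.82  0.96  0.37]
[ 0.449 -0.023  0.198] tilt 46.5 az 12.3 [-0.86 -0
[... 301 characters left out ...]
 35.5 [-1.25 -0.94  2.58  0.67  1.71  0.1 ]
from (0.56, 0.1, 0.15) [-0.16 -0.32  2.44  0.94  0.26  0.48]
[0.53 0.1  0.15] tilt 50.8 az 6.6 [-0.18 -0.45  2.52  0.85  0.3   0.56]
[0.5  0.1  0.15] tilt 50.8 az 6.6 [-0.2  -0.6   2.61  0.74  0.36  0.66]
[0.47 0.1  0.15] tilt 50.8 az 6.6 [-0.23 -0.79  2.7   0.63  0.46  0.78]
[0.445 0.102 0.152] tilt 46.6 az 4.9 [-0.19 -0.9   2.7   0.37  0.58  1.05]
[0.421 0.105 0.15 ] tilt 43.2 az 0.9 [-0.09 -0.94  2.69  0.12  0.64  1.33]
[0.397 0.109 0.148] tilt 40.3 az -4.7 [ 0.03 -0.94  2.67 -0.11  0.71  1.6 ]
[0.371 0.112 0.147] tilt 38.4 az -10.4 [ 0.15 -0.94  2.66 -0.29  0.8   1.83]
[0.343 0.115 0.147] tilt 37.4 az -15.8 [ 0.27 -0.94  2.66 -0.42  0.89  2.01]
```

>>> {"name": "drive_tool", "arguments": {
  "increments": [
    [-3.8,0,-3.1,0,9.1],
    [-3.8,0,-3.1,0,9.1],
    [0,0,0,10.5,6],
    [0,0,0,10.5,6],
    [0,0,0,10.5,6]
  ]
}}

```text
clock: 12.18
tcp_pos: [0.578, -0.0205, 0.3799]
tool_rot: [0.407, 0.199, 0.88, 0.141]
force: [0.8, -0.7, -0.4]
gripper_width: 0.688
```

>>> {"name": "drive_tool", "arguments": {
  "increments": [
    [0,0,0,10.5,6],
    [0,0,0,10.5,6],
    [0,0,0,10.5,6],
    [0,0,0,10.5,6],
    [0,0,0,10.5,6]
  ]
}}

```text
clock: 12.8
tcp_pos: [0.578, -0.0205, 0.3797]
tool_rot: [0.302, 0.568, 0.701, 0.306]
force: [-0.6, -0.1, -0.5]
gripper_width: 0.655
```

>>> {"name": "drive_tool", "arguments": {
  "increments": [
    [0,0,0,10.5,6],
    [0,0,0,10.5,6],
    [0,0,0,10.5,6],
    [0,0,0,10.5,6],
    [0,0,0,10.5,6]
  ]
}}

```text
clock: 13.42
tcp_pos: [0.578, -0.0205, 0.3797]
tool_rot: [0.136, 0.82, 0.378, 0.408]
force: [-1.3, 0.3, 0.8]
gripper_width: 0.652
```

>>> {"name": "drive_tool", "arguments": {
  "increments": [
    [0,0,0,10.5,6],
    [0,0,0,10.5,6],
    [0,0,0,10.5,6],
    [0,0,0,10.5,6],
    [0,0,0,0,6]
  ]
}}

```text
clock: 14.05
tcp_pos: [0.5781, -0.0204, 0.379]
tool_rot: [-0.018, 0.901, 0.062, 0.43]
force: [0.3, 0.4, 0.0]
gripper_width: 0.649
```

Run:
```python
from p import *
st(); legs((.5775,-.020,.18),(.5775,-.020,.0902))
```

```text
t 14.05 tcp [ 0.5781 -0.0204  0.379 ] jawdir -82.7 zax [ 0.772  0.086 -0.63 ] F [0.3 0.4 0. ] w 0.649 q [-0.5136 -0.5731  2.1295  0.618   0.901   0.7015]
level turn 1.56
[ 0.5775 -0.02    0.18  ] cm [-15.48  -0.47  12.49] len 19.9
[ 0.5775 -0.02    0.0902] cm [-6.97 -0.19  5.66] len 9.0
```

>>> {"name": "drive_tool", "arguments": {
  "increments": [
    [0,0,0,1.5,6],
    [-3.9,0,3.1,0,6],
    [-3.9,0,3.1,0,6],
    [-3.9,0,3.1,0,6],
    [-3.9,0,3.1,0,6]
  ]
}}

```text
clock: 14.68
tcp_pos: [0.5752, -0.0198, 0.1756]
tool_rot: [-0.024, 0.902, 0.05, 0.428]
force: [0.9, 0.6, 0.8]
gripper_width: 0.655
```

Run:
```python
from p import *
st(); legs((.5775,-.020,.0902))
a=load('scene2')
grab('scene','scene3');grab('top','top3')
a=cv2.resize(load('scene3')['color'][50:290,120:360,::-1],(500,500));b=cv2.resize(load('top3')['color'][100:220,210:330,::-1],(300,300))
o=np.zeros((500,800,3),np.uint8);o[:,:500]=a;o[:300,500:]=b;cv2.imwrite('pics/s3b.png',o)
```

```text
t 14.68 tcp [ 0.5752 -0.0198  0.1756] jawdir -83.6 zax [ 0.77   0.087 -0.632] F [0.9 0.6 0.8] w 0.655 q [-0.5162 -0.3448  2.3951  1.0334  0.5591  0.1832]
level turn -0.07
[ 0.5775 -0.02    0.0902] cm [-6.48  0.05  5.57] len 8.5
```

View pics/s3b.png

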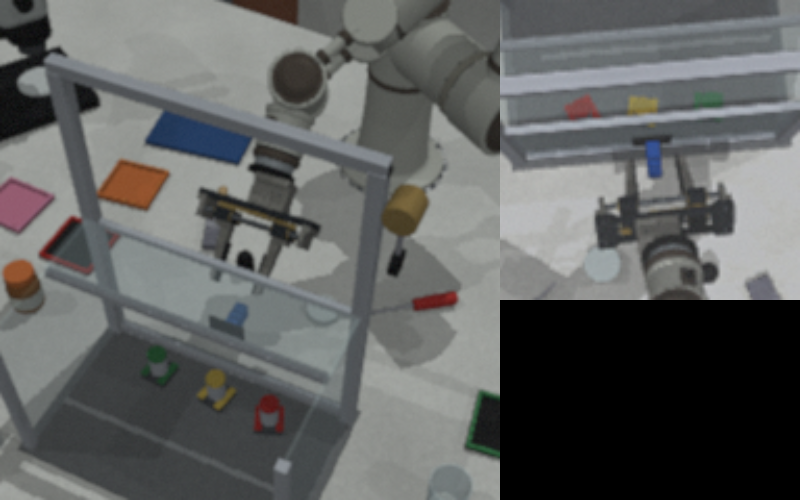

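>>> {"name": "drive_tool", "arguments": {
  "increments": [
    [-2.2,0,1.9,0,6],
    [-2.2,0,1.9,0,6],
    [-2.1,0,1.8,0,6],
    [0,0,0,0,1.8],
    [0,0,0,0,1.8]
  ]
}}

```text
clock: 15.4
tcp_pos: [0.5788, -0.0195, 0.093]
tool_rot: [-0.025, 0.902, 0.05, 0.429]
force: [0.2, 0.3, 0.6]
gripper_width: 0.456
```

>>> {"name": "drive_tool", "arguments": {
  "increments": [
    [0,0,0,0,1.0],
    [0,0,0,0,1.0],
    [0,0,0,0,1.0],
    [0,0,0,0,1.0],
    [0,0,0,0,1.0]
  ]
}}

```text
clock: 16.02
tcp_pos: [0.5779, -0.0178, 0.0918]
tool_rot: [-0.027, 0.902, 0.05, 0.429]
force: [-5.3, 5.2, 8.1]
gripper_width: 0.24
```

Run:
```python
from p import *
st(); p=manip.state()['tcp_pos']; legs(p+[0,0,.03],p+[0,0,.23])
```

```text
t 16.02 tcp [ 0.5779 -0.0178  0.0918] jawdir -83.5 zax [ 0.771  0.091 -0.631] F [-5.3  5.2  8.1] w 0.240 q [-0.5101 -0.1004  2.4157  1.4869  0.475  -0.3287]
level turn -0.36
[ 0.5779 -0.0178  0.1218] cm [ 2.33 -0.01 -1.89] len 3.0
[ 0.5779 -0.0178  0.3218] cm [ 15.52  -0.1  -12.61] len 20.0
```

>>> {"name": "drive_tool", "arguments": {
  "increments": [
    [0.8,0,-0.65,0,1.0],
    [1.6,0,-1.3,0,1.0],
    [1.8,0,-1.45,0,1.0],
    [1.8,0,-1.45,0,1.0],
    [1.8,0,-1.45,0,1.0]
  ]
}}

```text
clock: 16.65
tcp_pos: [0.5777, -0.0178, 0.1914]
tool_rot: [-0.027, 0.902, 0.05, 0.428]
force: [17.9, 8.9, -5.3]
gripper_width: 0.238
```

Run:
```python
from p import *
st(); p=np.array([.5779,-.0178,.3115]); legs(p)
```

```text
t 16.65 tcp [ 0.5777 -0.0178  0.1914] jawdir -83.5 zax [ 0.769  0.091 -0.633] F [17.9  8.9 -5.3] w 0.238 q [-0.5093 -0.3694  2.3761  0.9731  0.5815  0.2613]
level turn -0.43
[ 0.5779 -0.0178  0.3115] cm [ 9.31 -0.06 -7.59] len 12.0
```

>>> {"name": "drive_tool", "arguments": {
  "increments": [
    [1.8,0,-1.35,0,1.0],
    [1.8,0,-1.4,0,1.0],
    [1.8,0,-1.45,0,1.0],
    [1.8,0,-1.45,0,1.0],
    [1.2,0,-1.0,0,1.0]
  ]
}}

```text
clock: 17.27
tcp_pos: [0.5778, -0.0177, 0.2958]
tool_rot: [-0.027, 0.903, 0.05, 0.425]
force: [-4.8, 4.8, -1.6]
gripper_width: 0.239
```

Run:
```python
from p import *
st(); p=np.array([.5779,-.0178,.3115]); legs(p)
```

```text
t 17.27 tcp [ 0.5778 -0.0177  0.2958] jawdir -83.5 zax [ 0.765  0.091 -0.637] F [-4.8  4.8 -1.6] w 0.239 q [-0.5078 -0.5211  2.2552  0.7089  0.7675  0.5929]
level turn -0.41
[ 0.5779 -0.0178  0.3115] cm [ 1.21  0.   -0.99] len 1.6
```

>>> {"name": "drive_tool", "arguments": {
  "increments": [
    [1.1,0,-0.9,0,1.0],
    [0,0,0,0,1.0],
    [0,0,0,0,6],
    [0,0,0,0,6],
    [0,0,0,0,6]
  ]
}}

```text
clock: 17.9
tcp_pos: [0.5796, -0.0194, 0.3119]
tool_rot: [-0.025, 0.902, 0.049, 0.428]
force: [0.0, -0.5, 0.0]
gripper_width: 0.546
```

Run:
```python
from p import *
st(); 
grab('scene','scene4');grab('top','top4')
cv2.imwrite('pics/s4b.png',cv2.resize(load('scene4')['color'][:,:,::-1],(800,600)))
```

```text
t 17.90 tcp [ 0.5796 -0.0194  0.3119] jawdir -83.6 zax [ 0.769  0.088 -0.633] F [ 0.  -0.5  0. ] w 0.546 q [-0.5087 -0.5311  2.2322  0.6907  0.7873  0.6205]
```

View pics/s4b.png

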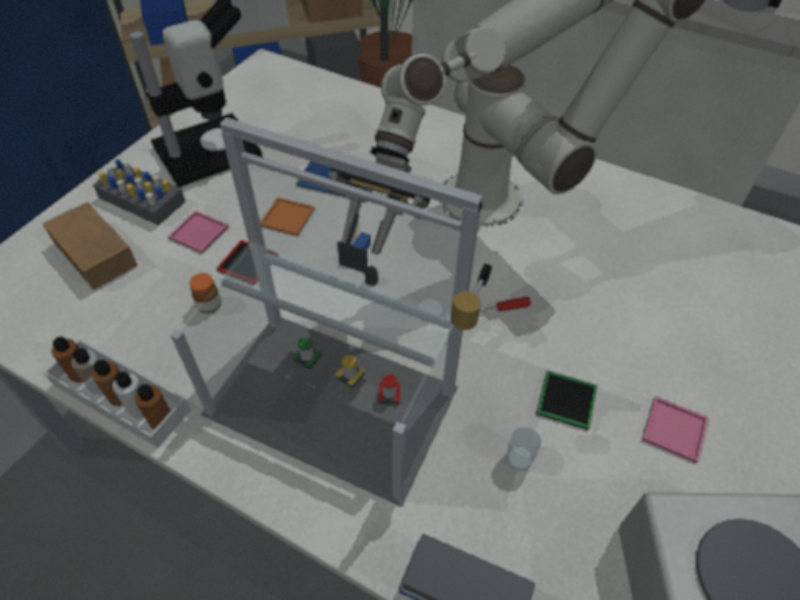

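Run:
```python
from sim import *
from h import *
t=load('top0')
for n,p,z in(('dish',(391,319),.01),('eyep',(458,325),.045),('jar',(577,223),.085),('beaker',(263,226),.0),('brush',(496,345),.02)): print(n,np.round(onz(t,p[0]*.64,p[1]*.64,z),3))
s=manip.state();q=s['joint_positions'].copy();M=rot();P=s['tcp_pos']
q,P,M=simrows(q,P,M,[(-.05,.0,0),(0,.0,-.05),(0,.01,-.05),(0,.01,-.05),(0,.01,-.03)])
for y in(0,.02):
  print('y',y); q1,P1,M1=simrows(q,P,M,[(0,y,0)]+[(-.03,0,0)]*6)
```

```text
dish [0.428 0.062 0.01 ]
eyep [ 0.411 -0.108  0.045]
jar [ 0.661 -0.402  0.085]
beaker [0.676 0.401 0.   ]
brush [ 0.36  -0.206  0.02 ]
[ 0.53  -0.019  0.312] tilt 50.7 az 6.5 [-0.6  -0.73  2.34  0.7   0.91  0.6 ]
[ 0.53  -0.019  0.262] tilt 50.7 az 6.5 [-0.6  -0.69  2.42  0.76  0.83  0.5 ]
[ 0.53  -0.009  0.212] tilt 50.7 az 6.5 [-0.57 -0.62  2.49  0.84  0.71  0.39]
[0.53  0.001 0.162] tilt 50.7 az 6.5 [-0.54 -0.52  2.54  0.99  0.59  0.22]
[0.53  0.011 0.132] tilt 50.7 az 6.5 [-0.5  -0.43  2.55  1.13  0.52  0.08]
y 0
[0.53  0.011 0.132] tilt 50.7 az 6.5 [-0.5  -0.43  2.55  1.13  0.52  0.08]
[0.5   0.011 0.132] tilt 50.7 az 6.5 [-0.57 -0.6   2.65  1.04  0.6   0.15]
[0.473 0.01  0.132] tilt 48.5 az 7.3 [-0.62 -0.76  2.7   0.88  0.72  0.29]
[0.448 0.01  0.134] tilt 43.9 az 9.1 [-0.66 -0.86  2.7   0.73  0.87  0.43]
[0.424 0.009 0.134] tilt 39.9 az 11.9 [-0.72 -0.94  2.7   0.64  1.02  0.47]
[0.401 0.007 0.132] tilt 35.7 az 17.3 [-0.77 -0.94  2.67  0.6   1.15  0.46]
[0.377 0.005 0.131] tilt 32.4 az 23.9 [-0.84 -0.94  2.66  0.56  1.28  0.43]
y 0.02
[0.53  0.031 0.132] tilt 50.7 az 6.5 [-0.43 -0.43  2.56  1.12  0.46  0.13]
[0.5   0.031 0.132] tilt 50.7 az 6.5 [-0.49 -0.6   2.65  1.02  0.54  0.22]
[0.473 0.031 0.132] tilt 48.3 az 7.0 [-0.53 -0.76  2.7   0.84  0.66  0.39]
[0.448 0.031 0.134] tilt 43.5 az 7.9 [-0.55 -0.87  2.7   0.66  0.8   0.56]
[0.426 0.03  0.132] tilt 39.4 az 9.8 [-0.58 -0.94  2.7   0.57  0.93  0.62]
[0.404 0.03  0.131] tilt 34.2 az 13.1 [-0.6  -0.94  2.67  0.5   1.04  0.66]
[0.381 0.029 0.129] tilt 29.5 az 17.4 [-0.62 -0.94  2.64  0.45  1.15  0.67]
```

Run:
```python
from p import *
legs((.53,-.02,.312),(.53,.015,.112),(.50,.015,.112))
```

```text
level turn -0.26
[ 0.53  -0.02   0.312] cm [-3.11 -0.5  -3.83] len 5.0
[0.53  0.015 0.112] cm [-15.24  -3.41  12.97] len 20.3
[0.5   0.015 0.112] cm [-1.89 -0.33 -2.31] len 3.0
```

>>> {"name": "drive_tool", "arguments": {
  "increments": [
    [-1.6,-0.2,-1.9,0,6],
    [-1.6,-0.2,-1.9,0,6],
    [-3,-0.7,2.6,0,6],
    [-3,-0.7,2.6,0,6],
    [-3,-0.7,2.6,0,6]
  ]
}}

```text
clock: 18.62
tcp_pos: [0.5307, 0.0007, 0.1913]
tool_rot: [-0.025, 0.902, 0.049, 0.428]
force: [-0.5, -0.4, -0.1]
gripper_width: 0.653
```

>>> {"name": "drive_tool", "arguments": {
  "increments": [
    [-3,-0.7,2.6,0,6],
    [-3,-0.7,2.6,0,6],
    [-1.9,-0.3,-2.3,0,6],
    [-1.9,-0.3,-2.3,0,6],
    [-1.3,-0.2,-1.5,0,6]
  ]
}}

```text
clock: 19.25
tcp_pos: [0.4826, 0.0111, 0.1163]
tool_rot: [-0.026, 0.906, 0.051, 0.42]
force: [-0.2, 0.5, -0.2]
gripper_width: 0.651
```

Run:
```python
from p import *
from sim import tz
st();print(tz(rot())); p=manip.state()['tcp_pos']; legs(p-[.02,0,0])
```

```text
t 19.25 tcp [0.4826 0.0111 0.1163] jawdir -83.5 zax [ 0.758  0.09  -0.646] F [-0.2  0.5 -0.2] w 0.651 q [-0.5997 -0.6434  2.6945  1.0212  0.6293  0.141 ]
tilt 49.7 az 6.8
level turn -0.35
[0.4626 0.0111 0.1163] cm [-1.28 -0.23 -1.52] len 2.0
```

Ratcheting the tilt down at the elbow limit works; I'll continue in small steps.

>>> {"name": "drive_tool", "arguments": {
  "increments": [
    [-1.3,-0.2,-1.5,0,6],
    [-1.3,-0.2,-1.5,0,6],
    [-1.3,-0.2,-1.5,0,6],
    [0,0,0,0,6],
    [0,0,0,0,6]
  ]
}}

```text
clock: 19.88
tcp_pos: [0.472, 0.0067, 0.1217]
tool_rot: [-0.03, 0.913, 0.053, 0.404]
force: [-0.1, 0.2, 0.1]
gripper_width: 0.653
```

Run:
```python
from p import *
from sim import tz
st();print(tz(rot())); p=manip.state()['tcp_pos']; legs(p-[.02,0,0])
```

```text
t 19.88 tcp [0.472  0.0067 0.1217] jawdir -83.0 zax [ 0.734  0.098 -0.672] F [-0.1  0.2  0.1] w 0.653 q [-0.6366 -0.713   2.6961  0.9084  0.7125  0.2407]
tilt 47.8 az 7.6
level turn -0.97
[0.452  0.0067 0.1217] cm [-1.34 -0.24 -1.47] len 2.0
```

>>> {"name": "drive_tool", "arguments": {
  "increments": [
    [-3,-0.4,-2.4,0,6],
    [-3,-0.4,-2.4,0,6],
    [-3,-0.4,-2.4,0,6],
    [0,0,0,0,6],
    [0,0,0,0,6]
  ]
}}

```text
clock: 20.5
tcp_pos: [0.4485, -0.0108, 0.1256]
tool_rot: [-0.039, 0.925, 0.059, 0.373]
force: [-0.3, -0.3, -0.5]
gripper_width: 0.653
```

Run:
```python
from p import *
from sim import tz
st();print(tz(rot())); p=manip.state()['tcp_pos']; legs(p-[.02,0,0])
```

```text
t 20.50 tcp [ 0.4485 -0.0108  0.1256] jawdir -82.1 zax [ 0.686  0.116 -0.718] F [-0.3 -0.3 -0.5] w 0.653 q [-0.7504 -0.8075  2.6964  0.7879  0.8947  0.2965]
tilt 44.1 az 9.6
level turn -2.4
[ 0.4285 -0.0108  0.1256] cm [-1.43 -0.28 -1.37] len 2.0
```

>>> {"name": "drive_tool", "arguments": {
  "increments": [
    [-3.2,-1,-1.8,0,6],
    [-3.2,-1,-1.8,0,6],
    [-3.2,-1,-1.8,0,6],
    [-3.2,-1,-1.8,0,6],
    [0,0,0,0,6]
  ]
}}

```text
clock: 21.12
tcp_pos: [0.4128, -0.0216, 0.131]
tool_rot: [-0.054, 0.94, 0.067, 0.331]
force: [1.1, -0.1, -1.2]
gripper_width: 0.655
```

Run:
```python
from p import *
from sim import *
st();print(tz(rot())); p=manip.state()['tcp_pos']
s=manip.state();z=rot()[:,2]
M=mk(np.degrees(np.arccos(-z[2])),np.degrees(np.arctan2(z[1],z[0])),1)
q=s['joint_positions']
r0=ik(q,np.array(G[0])+.0187*z,M)[0]
for X in(G,Rr): print(path(M,X,r0,4,True)[:2])
```

```text
t 21.12 tcp [ 0.4128 -0.0216  0.131 ] jawdir -80.6 zax [ 0.615  0.146 -0.775] F [ 1.1 -0.1 -1.2] w 0.655 q [-0.8696 -0.9278  2.6959  0.6748  1.1246  0.3354]
tilt 39.2 az 13.3
[ 0.57 -0.12  0.3 ] [-0.7  -0.27  2.01  0.63  1.04  0.42] 0.0 0.0
[ 0.55 -0.12  0.08] [-0.73  0.03  2.23  0.96  0.69 -0.1 ] 0.0 0.0
[ 0.677 -0.11   0.048] [-0.54  0.37  1.92  0.99  0.56  0.02] 0.0 0.0
[ 0.677 -0.11   0.058] [-0.54  0.35  1.92  0.96  0.57  0.05] 0.0 0.0
[ 0.55  -0.12   0.075] [-0.73  0.04  2.23  0.97  0.68 -0.12] 0.0 0.0
[ 0.52 -0.08  0.3 ] [-0.7  -0.47  2.16  0.61  1.09  0.45] 0.0 0.0
[0.5  0.15 0.34] [-0.05 -0.58  2.15  0.22  0.92  1.22] 0.0 0.0
[0.492 0.424 0.3  ] [ 0.64 -0.07  1.84 -0.37  0.77  2.17] 0.0 0.0
[0.492 0.424 0.05 ] [ 0.64  0.31  1.99 -0.91  0.32  2.79] 0.0 0.0
(np.float64(1.7075721580292504e-06), np.float64(0.1549293416919145))
[0.57 0.09 0.3 ] [-0.2  -0.37  2.09  0.37  0.82  0.97] 0.0 0.0
[0.55  0.085 0.08 ] [-0.22 -0.06  2.32  0.87  0.37  0.38] 0.0 0.0
[0.669 0.095 0.048] [-0.14  0.31  2.    0.9   0.3   0.39] 0.0 0.0
[0.669 0.095 0.058] [-0.14  0.28  2.    0.85  0.31  0.45] 0.0 0.0
[0.55  0.085 0.075] [-0.22 -0.05  2.32  0.9   0.36  0.35] 0.0 0.0
[0.52 0.06 0.3 ] [-0.32 -0.55  2.21  0.43  0.93  0.86] 0.0 0.0
[ 0.5  -0.1   0.34] [-0.79 -0.53  2.12  0.61  1.22  0.44] 0.0 0.0
[ 0.512 -0.408  0.3  ] [-1.16  0.11  1.65  0.7   1.31  0.01] 0.0 0.0
[ 0.512 -0.408  0.05 ] [-1.16  0.45  1.79  0.86  0.97 -0.36] 0.0 0.0
(np.float64(2.0955758422395796e-06), np.float64(0.13126688582871984))
```

Run:
```python
from m import *
from p import legs,rot
s=grab('scene','scene5');t=grab('top','top5')
for n,f in(('s',s),('t',t)):
    for k in('green','red','yellow'):
        for c in comps(f,*COL[k],6)[0]:
            u,v=c[1]
            if (n=='s' and 180<u<270 and 205<v<265) or (n=='t' and 225<u<310 and 125<v<155): print(n,k,c,np.round(onz(f,u,v,.062),4))
cv2.imwrite('pics/s5.png',cv2.resize(s['color'][195:275,170:290,::-1],(780,520),interpolation=cv2.INTER_CUBIC))
cv2.imwrite('pics/t5.png',cv2.resize(t['color'][110:170,200:330,::-1],(780,360),interpolation=cv2.INTER_CUBIC))
```

```text
s green (np.int32(56), [194.9, 219.6], [191, 216, 9, 8]) [ 0.6776 -0.108   0.062 ]
s green (np.int32(34), [200.2, 229.4], [196, 225, 9, 10]) [ 0.7016 -0.0703  0.062 ]
s green (np.int32(12), [189.7, 227.7], [188, 226, 4, 4]) [ 0.7132 -0.1043  0.062 ]
s red (np.int32(104), [249.3, 246.7], [243, 240, 13, 17]) [0.6791 0.1037 0.062 ]
s yellow (np.int32(59), [223.0, 231.3], [219, 227, 9, 9]) [ 0.6707 -0.0009  0.062 ]
s yellow (np.int32(14), [216.9, 238.6], [215, 236, 4, 5]) [ 0.7046 -0.003   0.062 ]
s yellow (np.int32(43), [227.5, 241.2], [223, 236, 10, 11]) [0.696  0.0321 0.062 ]
t green (np.int32(19), [294.3, 141.9], [291, 141, 7, 3]) [ 0.6712 -0.1142  0.062 ]
```

View pics/s5.png

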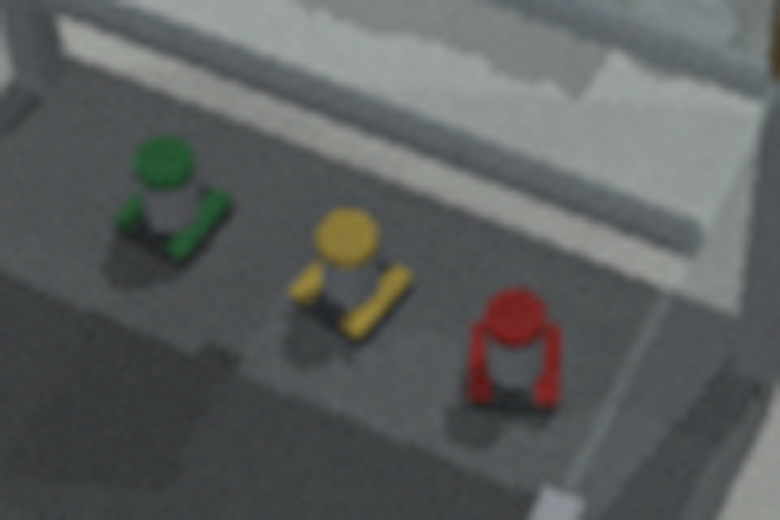

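View pics/t5.png

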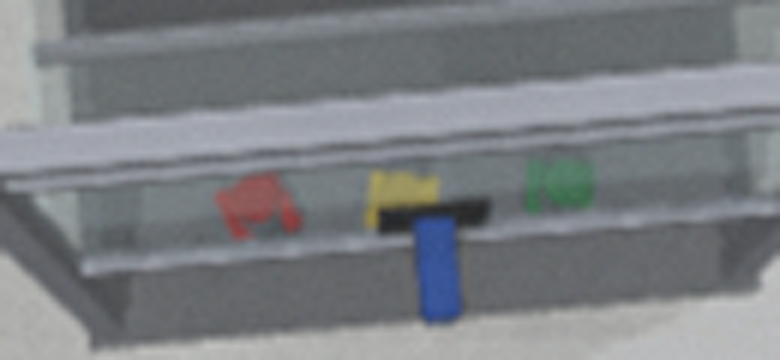

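Run:
```python
from m import *
s=load('scene5');t=load('top5')
S=lambda x,y:(170+(x+.5)/6.5-.5,195+(y+.5)/6.5-.5)
T=lambda x,y:(200+(x+.5)/6-.5,110+(y+.5)/6-.5)
for n,a,b in(('g',(165,162),(568,183)),('r',(516,317),(258,200)),('y',(347,237),None)):
    print(n,np.round(onz(s,*S(*a),.063),4), b and np.round(onz(t,*T(*b),.066),4), b and tri(s,S(*a),t,T(*b)))
# post feet: right inner; booth floor front-left/right in top: outer feet corners crop (97,348),(760,285)
for z in(0.006,): 
  A=onz(t,*T(97,348),z);B=onz(t,*T(760,287),z);print(A,B,(A+B)/2,np.linalg.norm(A-B))
# housing strips orientation (yaw)
```

```text
g [ 0.6776 -0.1076  0.063 ] [ 0.6776 -0.1137  0.066 ] (array([ 0.67726208, -0.11170808,  0.06013933]), np.float64(0.00579703413703538))
r [0.6693 0.0968 0.063 ] [0.6681 0.0897 0.066 ] (array([0.66813534, 0.09272138, 0.05852587]), np.float64(0.005910658088814688))
y [ 0.6705 -0.0011  0.063 ] None None
[0.5781179  0.20304551 0.006     ] [ 0.6164821  -0.24842145  0.006     ] [ 0.5973     -0.02268797  0.006     ] 0.45309406875925373
```

Run:
```python
from p import *
z=rot()[:,2]
legs((.47,-.06,.15),np.array((.56,-.118,.075))+.0187*z)
```

```text
level turn -5.26
[ 0.47 -0.06  0.15] cm [5.31 4.67 1.43] len 7.2
[ 0.5715 -0.1152  0.0605] cm [ 1.71  7.61 12.36] len 14.6
```

>>> {"name": "drive_tool", "arguments": {
  "increments": [
    [0,0,0,-5.3,6],
    [1.8,1.4,0.5,0,6],
    [1.8,1.4,0.5,0,6],
    [1.8,1.4,0.5,0,6],
    [0,0,0,0,6]
  ]
}}

```text
clock: 21.85
tcp_pos: [0.4727, -0.0497, 0.153]
tool_rot: [-0.04, 0.936, 0.111, 0.332]
force: [0.3, 0.8, 0.0]
gripper_width: 0.654
```

Run:
```python
from p import *
from sim import tz
z=rot()[:,2];st();print(tz(rot()))
legs(np.array((.56,-.116,.075))+.0187*z,np.array((.56,-.116,.050))+.0187*z,np.array((.677,-.1085,.048))+.0187*z)
```

```text
t 21.85 tcp [ 0.4727 -0.0497  0.153 ] jawdir -76.4 zax [ 0.613  0.148 -0.776] F [0.3 0.8 0. ] w 0.654 q [-0.7633 -0.5619  2.4797  0.7125  0.9474  0.2238]
tilt 39.1 az 13.6
level turn -0.05
[ 0.5715 -0.1132  0.0605] cm [ 0.47  8.5  12.29] len 14.9
[ 0.5715 -0.1132  0.0355] cm [-1.58  0.    1.94] len 2.5
[ 0.6885 -0.1057  0.0335] cm [8.84 2.02 7.43] len 11.7
```

>>> {"name": "drive_tool", "arguments": {
  "increments": [
    [0.1,2.1,3.1,0,6],
    [0.1,2.1,3.1,0,6],
    [0.1,2.1,3.1,0,6],
    [0.1,2.1,3.0,0,6],
    [-1.5,0,1.9,0,6]
  ]
}}

```text
clock: 22.48
tcp_pos: [0.5712, -0.1136, 0.0357]
tool_rot: [-0.039, 0.936, 0.111, 0.333]
force: [-0.3, -0.6, 0.4]
gripper_width: 0.651
```

Run:
```python
from p import *
z=rot()[:,2];st()
legs(np.array((.677,-.1085,.048))+.0187*z)
s=grab('scene','scene6');t=grab('top','top6')
a=cv2.resize(s['color'][80:280,150:310,::-1],(480,600));b=cv2.resize(t['color'][110:200,240:340,::-1],(320,288))
o=np.zeros((600,800,3),np.uint8);o[:,:480]=a;o[:288,480:]=b;cv2.imwrite('pics/s6.png',o)
```

```text
t 22.48 tcp [ 0.5712 -0.1136  0.0357] jawdir -76.5 zax [ 0.614  0.146 -0.776] F [-0.3 -0.6  0.4] w 0.651 q [-0.7056  0.1262  2.2132  1.0407  0.6316 -0.1889]
level turn 0.13
[ 0.6885 -0.1058  0.0335] cm [8.84 1.98 7.48] len 11.8
```

View pics/s6.png

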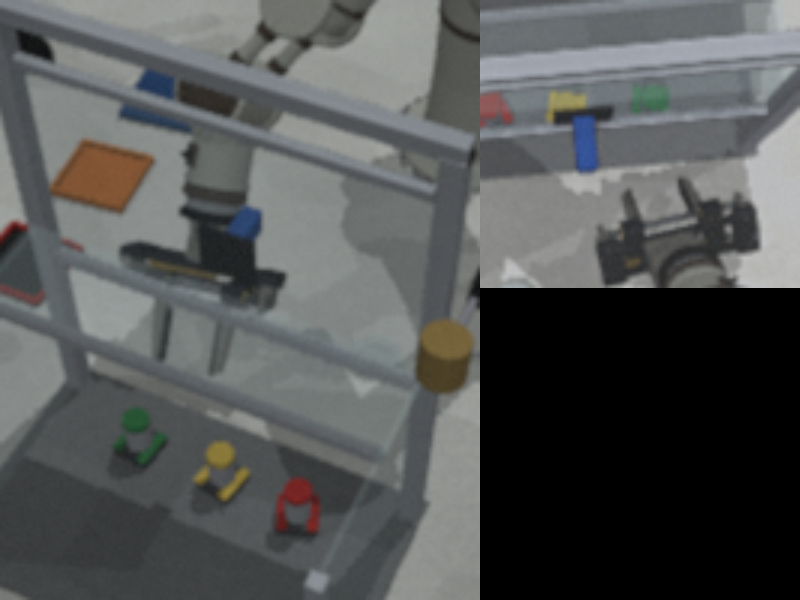

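>>> {"name": "drive_tool", "arguments": {
  "increments": [
    [1.5,0.34,1.27,0,6],
    [1.5,0.34,1.27,0,6],
    [1.5,0.34,1.27,0,6],
    [1.5,0.34,1.27,0,6],
    [1.2,0.27,1.0,0,6]
  ]
}}

```text
clock: 23.2
tcp_pos: [0.6663, -0.1062, 0.0358]
tool_rot: [-0.039, 0.936, 0.111, 0.333]
force: [0.4, 0.4, 0.3]
gripper_width: 0.654
```

Run:
```python
from p import *
z=rot()[:,2];st()
legs(np.array((.677,-.1085,.048))+.0187*z)
s=grab('scene','scene7');t=grab('top','top7')
a=cv2.resize(s['color'][150:290,150:270,::-1],(480,560));b=cv2.resize(t['color'][110:200,240:340,::-1],(320,288))
o=np.zeros((600,800,3),np.uint8);o[:560,:480]=a;o[:288,480:]=b;cv2.imwrite('pics/s7.png',o)
```

```text
t 23.20 tcp [ 0.6663 -0.1062  0.0358] jawdir -76.5 zax [ 0.614  0.147 -0.775] F [0.4 0.4 0.3] w 0.654 q [-0.5624  0.3172  1.9757  0.9997  0.5669 -0.0219]
level turn 0.09
[ 0.6885 -0.1058  0.0335] cm [1.53 0.47 1.55] len 2.2
```

View pics/s7.png

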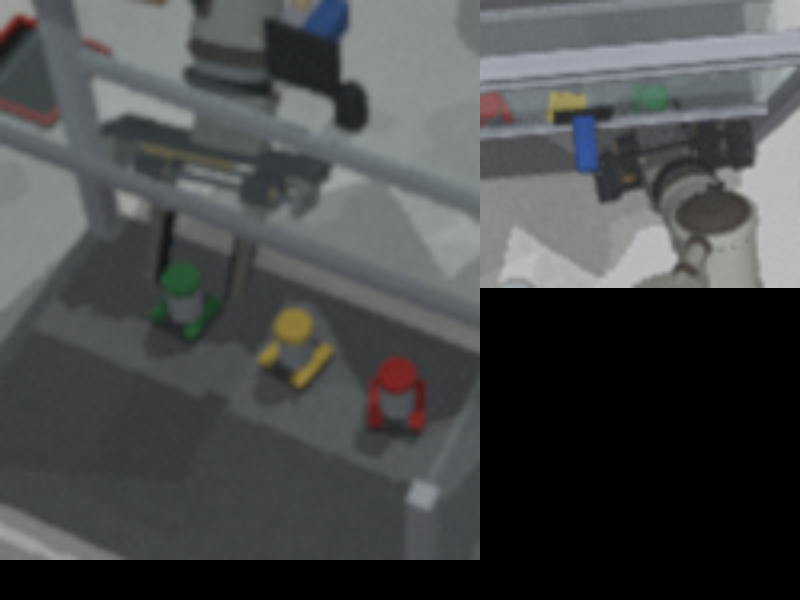

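Run:
```python
from p import *
s=load('scene7');t=load('top7');p=manip.state()['tcp_pos'];M=rot();y=M[:,1]
print(proj(s,p),proj(s,p+.03*y),proj(s,p-.03*y),p+.03*y)
g=onz(s,150+(181+.5)/4-.5,150+(280+.5)/4-.5,.063);print(g)
```

```text
[197.84166852 221.91639166] [189.6457034  219.91991986] [206.09642189 223.9271838 ] [ 0.67389509 -0.13564988  0.0362099 ]
[ 0.67821173 -0.10752492  0.063     ]
```

>>> {"name": "drive_tool", "arguments": {
  "increments": [
    [0.8,0.25,0.75,0,6],
    [0.8,0.25,0.8,0,6],
    [0,0,0,0,6],
    [0,0,0,0,4],
    [0,0,0,0,2.0]
  ]
}}

```text
clock: 23.92
tcp_pos: [0.6884, -0.1062, 0.0323]
tool_rot: [-0.039, 0.936, 0.111, 0.332]
force: [0.0, 2.6, 0.4]
gripper_width: 0.458
```

>>> {"name": "drive_tool", "arguments": {
  "increments": [
    [0,0,0,0,2],
    [0,0,0,0,2],
    [0,0,0,0,2],
    [0,0,0,0,2],
    [0,0,0,0,2]
  ]
}}

```text
clock: 24.55
tcp_pos: [0.6885, -0.1063, 0.0323]
tool_rot: [-0.039, 0.936, 0.111, 0.332]
force: [-2.0, 5.0, 0.2]
gripper_width: 0.319
```

Run:
```python
from p import *
st()
s=grab('scene','scene8')
cv2.imwrite('pics/s8.png',cv2.resize(s['color'][170:270,150:270,::-1],(720,600)))
```

```text
t 24.55 tcp [ 0.6885 -0.1063  0.0323] jawdir -76.5 zax [ 0.613  0.147 -0.776] F [-2.   5.   0.2] w 0.319 q [-0.5386  0.3684  1.9152  0.9853  0.5575  0.0137]
```

View pics/s8.png

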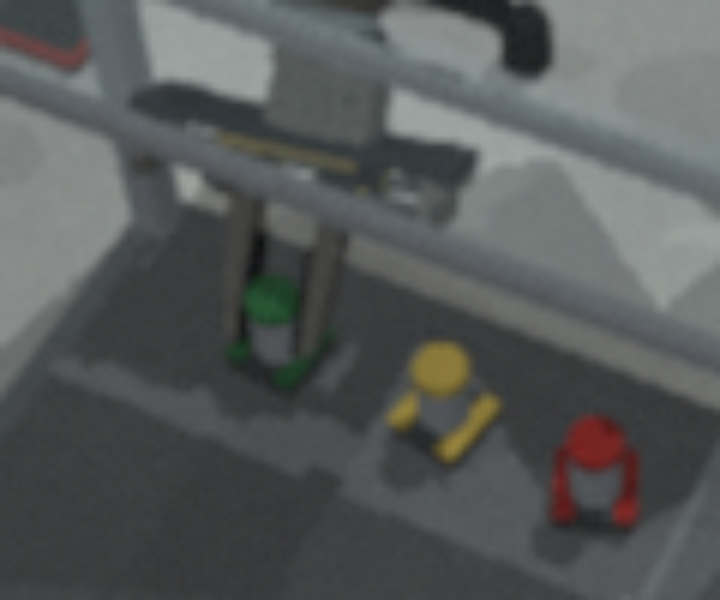

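Run:
```python
from sim import *
from p import legs
M=rot();z=M[:,2];q=manip.state()['joint_positions'];c=manip.state()['tcp_pos']-.0187*z
pts=[c,c+[0,0,.012],(.545,-.118,.062),(.50,-.10,.20),(.49,.10,.22),(.485,.27,.22),(.492,.424,.20),(.492,.424,.055)]
print(path(M,pts,q,6,True)[:2])
legs(*[np.array(p)+.0187*z for p in pts[1:]])
```

```text
[ 0.677 -0.109  0.047] [-0.54  0.37  1.92  0.99  0.56  0.01] 0.0 0.0
[ 0.677 -0.109  0.059] [-0.54  0.34  1.92  0.95  0.57  0.05] 0.0 0.0
[ 0.545 -0.118  0.062] [-0.73  0.06  2.25  1.    0.67 -0.17] 0.0 0.0
[ 0.5 -0.1  0.2] [-0.79 -0.4   2.31  0.71  0.97  0.21] 0.0 0.0
[0.49 0.1  0.22] [-0.22 -0.57  2.38  0.42  0.75  0.89] 0.0 0.0
[0.485 0.27  0.22 ] [ 0.32 -0.33  2.21 -0.1   0.57  1.72] 0.0 0.0
[0.492 0.424 0.2  ] [ 0.64  0.04  1.94 -0.48  0.58  2.3 ] 0.0 0.0
[0.492 0.424 0.055] [ 0.64  0.29  1.99 -0.88  0.33  2.75] 0.0 0.0
(np.float64(2.0913099913346196e-06), np.float64(0.15972635168967939))
level turn 0.02
[ 0.6885 -0.1062  0.0443] cm [ 0.76  0.   -0.93] len 1.2
[ 0.5565 -0.1152  0.0475] cm [-9.93 -2.21 -8.48] len 13.2
[ 0.5115 -0.0972  0.1855] cm [  5.63  -2.8  -13.2 ] len 14.6
[0.5015 0.1028 0.2055] cm [  4.14 -19.68   0.78] len 20.1
[0.4965 0.2728 0.2055] cm [  2.71 -16.65   2.2 ] len 17.0
[0.5035 0.4268 0.1855] cm [  2.06 -14.81   4.25] len 15.5
[0.5035 0.4268 0.0405] cm [-9.14 -0.   11.25] len 14.5
```

Good path. Lift and back out.

>>> {"name": "drive_tool", "arguments": {
  "increments": [
    [0.4,0,-0.5,0,2],
    [0.4,0,-0.5,0,2],
    [-1.4,-0.3,-1.2,0,2],
    [-2,-0.45,-1.7,0,2],
    [-2,-0.45,-1.7,0,2]
  ]
}}

```text
clock: 25.22
tcp_pos: [0.617, -0.1132, 0.0481]
tool_rot: [-0.037, 0.936, 0.111, 0.333]
force: [0.6, -0.3, -2.3]
gripper_width: 0.32
```

>>> {"name": "drive_tool", "arguments": {
  "increments": [
    [-2,-0.45,-1.7,0,2],
    [-2,-0.45,-1.7,0,2],
    [-0.6,-0.1,-0.5,0,2],
    [0.5,-0.7,-2,0,2],
    [1.3,-0.7,-2.8,0,2]
  ]
}}

```text
clock: 25.85
tcp_pos: [0.5366, -0.1066, 0.0972]
tool_rot: [-0.039, 0.936, 0.11, 0.332]
force: [0.2, -0.9, -2.0]
gripper_width: 0.322
```

Run:
```python
from p import *
st();z=rot()[:,2]
legs(*[np.array(p)+.0187*z for p in [(.50,-.10,.20),(.49,.10,.22),(.485,.27,.22),(.492,.424,.20)]])
s=grab('scene','scene9')
cv2.imwrite('pics/s9.png',cv2.resize(s['color'][50:290,130:370,::-1],(600,600)))
```

```text
t 25.85 tcp [ 0.5366 -0.1066  0.0972] jawdir -76.6 zax [ 0.613  0.146 -0.776] F [ 0.2 -0.9 -2. ] w 0.322 q [-0.7528 -0.1255  2.2985  0.8705  0.7576 -0.0067]
level turn 0.07
[ 0.5115 -0.0973  0.1855] cm [ 3.83 -1.48 -8.26] len 9.2
[0.5015 0.1027 0.2055] cm [  4.12 -19.68   0.75] len 20.1
[0.4965 0.2727 0.2055] cm [  2.69 -16.65   2.17] len 17.0
[0.5035 0.4267 0.1855] cm [  2.05 -14.82   4.22] len 15.5
```

View pics/s9.png

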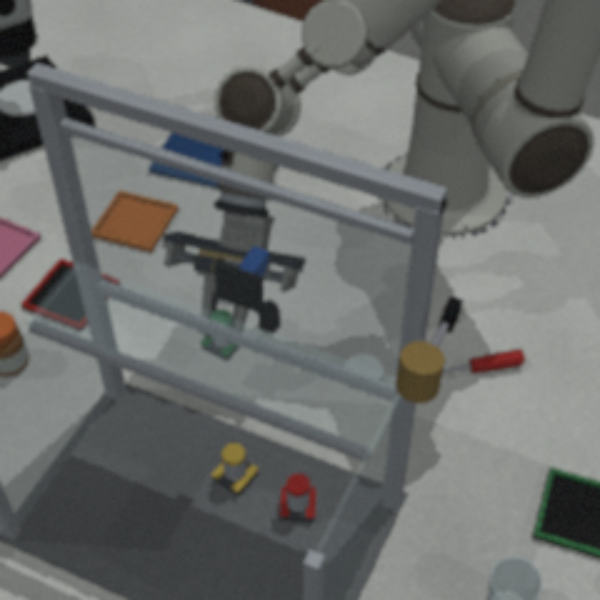

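>>> {"name": "drive_tool", "arguments": {
  "increments": [
    [1.9,-0.7,-4.1,0,2],
    [1.9,-0.8,-4.1,0,2],
    [0.6,-3,0.1,0,2],
    [1,-4.4,0.2,0,2],
    [1,-4.4,0.2,0,2]
  ]
}}

```text
clock: 26.52
tcp_pos: [0.5075, 0.0241, 0.1979]
tool_rot: [-0.038, 0.935, 0.11, 0.334]
force: [1.1, 0.0, -1.2]
gripper_width: 0.323
```

>>> {"name": "drive_tool", "arguments": {
  "increments": [
    [1,-4.4,0.2,0,2],
    [0.8,-4.4,0.3,0,2],
    [0.7,-4.2,0.5,0,2],
    [0.7,-4.2,0.5,0,2],
    [0.7,-4.2,0.6,0,2]
  ]
}}

```text
clock: 27.15
tcp_pos: [0.4996, 0.2442, 0.2057]
tool_rot: [-0.04, 0.935, 0.111, 0.333]
force: [0.7, -0.9, -2.7]
gripper_width: 0.321
```

Run:
```python
from p import *
st();z=rot()[:,2]
legs(*[np.array(p)+.0187*z for p in [(.492,.424,.20),(.492,.424,.08)]])
```

```text
t 27.15 tcp [0.4996 0.2442 0.2057] jawdir -76.4 zax [ 0.615  0.148 -0.775] F [ 0.7 -0.9 -2.7] w 0.321 q [ 2.3770e-01 -3.7510e-01  2.2515e+00 -1.2000e-03  5.8050e-01  1.5725e+00]
level turn 0.0
[0.5035 0.4268 0.1855] cm [  2.34 -17.66   4.51] len 18.4
[0.5035 0.4268 0.0655] cm [-7.59 -0.    9.3 ] len 12.0
```

>>> {"name": "drive_tool", "arguments": {
  "increments": [
    [0.6,-4.4,1.1,0,2],
    [0.6,-4.4,1.1,0,2],
    [0.6,-4.4,1.1,0,2],
    [0.6,-4.4,1.2,0,2],
    [0,0,0,0,2]
  ]
}}

```text
clock: 27.78
tcp_pos: [0.5033, 0.4275, 0.1837]
tool_rot: [-0.04, 0.936, 0.113, 0.332]
force: [-1.2, 0.2, -1.6]
gripper_width: 0.323
```

Run:
```python
from p import *
st();z=rot()[:,2];s=load('scene0')
print(onz(s,362.2,256.6,.01))
legs(*[np.array(p)+.0187*z for p in [(.492,.424,.09),(.492,.424,.055),(.492,.424,.047)]])
s=grab('scene','scene10');t=grab('top','top10')
a=cv2.resize(s['color'][120:300,300:440,::-1],(467,600));b=cv2.resize(t['color'][130:230,110:210,::-1],(330,330))
o=np.zeros((600,800,3),np.uint8);o[:,:467]=a;o[:330,470:]=b;cv2.imwrite('pics/s10.png',o)
```

```text
t 27.77 tcp [0.5033 0.4275 0.1837] jawdir -76.3 zax [ 0.612  0.15  -0.777] F [-1.2  0.2 -1.6] w 0.323 q [ 0.643   0.0385  1.9397 -0.4724  0.5741  2.2959]
[0.50051442 0.43030295 0.01      ]
level turn 0.0
[0.5034 0.4268 0.0755] cm [-6.82  0.07  8.41] len 10.8
[0.5034 0.4268 0.0405] cm [-2.2  -0.    2.72] len 3.5
[0.5034 0.4268 0.0325] cm [-0.5  -0.    0.62] len 0.8
```

View pics/s10.png

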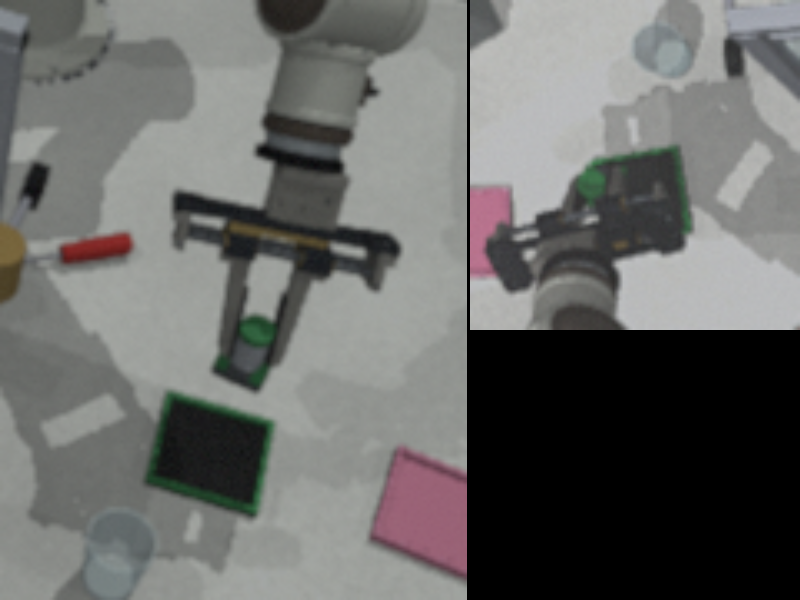

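Run:
```python
from p import *
s=load('scene10');g=manip.state()['tcp_pos']-.0187*rot()[:,2];print(g)
k=467/140
for dz in(-.041,.019): 
    u,v=proj(s,g+[0,0,dz]);print('px',u,v,'crop',(u-300)*k,(v-120)*k)
cv2.imwrite('pics/s10c.png',cv2.resize(s['color'][205:245,355:395,::-1],(600,600),interpolation=cv2.INTER_CUBIC))
```

```text
[0.49216806 0.42189046 0.19877857]
px 370.87439711745765 228.5984424377743 crop 236.41673895609088 362.2533758460043
px 375.5876815818731 217.07891279968484 crop 252.13890927667666 323.8275162675202
```

View pics/s10c.png

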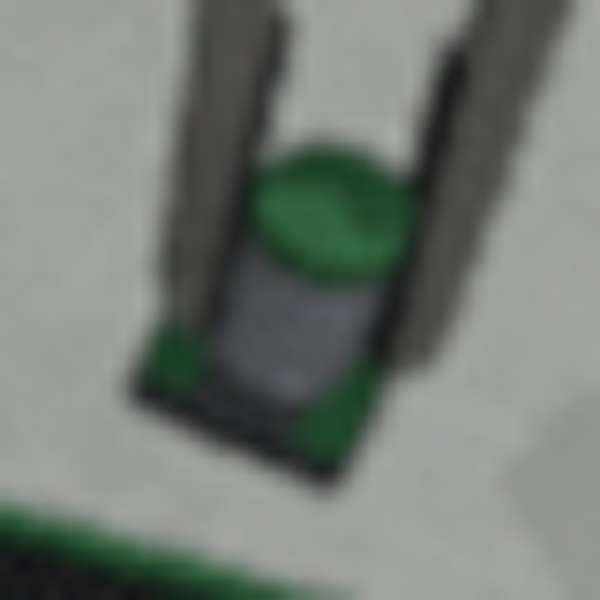

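>>> {"name": "drive_tool", "arguments": {
  "increments": [
    [-2.1,0,2.6,0,2],
    [-2.1,0,2.6,0,2],
    [-2.1,0,2.6,0,2],
    [-1.6,0,1.9,0,2],
    [-0.5,0,0.6,0,2]
  ]
}}

```text
clock: 28.5
tcp_pos: [0.5032, 0.4222, 0.0504]
tool_rot: [-0.038, 0.936, 0.11, 0.331]
force: [0.1, 0.6, -1.5]
gripper_width: 0.32
```

Run:
```python
from p import *
st();z=rot()[:,2];p=manip.state()['tcp_pos']
legs((.5045,.4265,.033),(.5045,.4265,.0313))
```

```text
t 28.50 tcp [0.5032 0.4222 0.0504] jawdir -76.6 zax [ 0.612  0.145 -0.778] F [ 0.1  0.6 -1.5] w 0.320 q [ 0.637   0.2666  1.9999 -0.8305  0.3423  2.6906]
level turn 0.16
[0.5045 0.4265 0.033 ] cm [-0.91 -0.39  1.49] len 1.8
[0.5045 0.4265 0.0313] cm [-0.11 -0.    0.13] len 0.2
```

>>> {"name": "drive_tool", "arguments": {
  "increments": [
    [-0.5,-0.2,0.7,0,2],
    [-0.4,-0.2,0.6,0,2],
    [-0.1,0,0.2,0,2],
    [-0.1,0,0.1,0,2],
    [0,0,0,0,2]
  ]
}}

```text
clock: 29.12
tcp_pos: [0.5045, 0.4281, 0.0333]
tool_rot: [-0.039, 0.936, 0.111, 0.333]
force: [0.8, -0.1, -1.9]
gripper_width: 0.319
```

Run:
```python
from p import *
st()
```

```text
t 29.12 tcp [0.5045 0.4281 0.0333] jawdir -76.5 zax [ 0.614  0.147 -0.775] F [ 0.8 -0.1 -1.9] w 0.319 q [ 0.645   0.3141  1.9869 -0.9205  0.322   2.7902]
```

>>> {"name": "drive_tool", "arguments": {
  "increments": [
    [-0.06,0,0.08,0,2],
    [-0.06,0,0.08,0,2],
    [-0.06,0,0.08,0,2],
    [0,0,0,0,2],
    [0,0,0,0,2]
  ]
}}

```text
clock: 29.75
tcp_pos: [0.5051, 0.4285, 0.0313]
tool_rot: [-0.039, 0.935, 0.111, 0.333]
force: [-5.3, -3.5, 7.9]
gripper_width: 0.32
```

Contact. Release slowly.

>>> {"name": "drive_tool", "arguments": {
  "increments": [
    [0,0,0,0,3.4],
    [0,0,0,0,4.5],
    [0,0,0,0,6],
    [0,0,0,0,6],
    [0,0,0,0,6]
  ]
}}

```text
clock: 30.38
tcp_pos: [0.5043, 0.4281, 0.0296]
tool_rot: [-0.039, 0.936, 0.111, 0.332]
force: [0.5, -0.6, -0.5]
gripper_width: 0.653
```

Run:
```python
from sim import *
from p import *
st();z=rot()[:,2];M=rot();q=manip.state()['joint_positions'];c=manip.state()['tcp_pos']-.0187*z
pts=[c,(.45,.41,.085),(.46,.30,.22),(.49,.12,.20),(.55,.08,.075),(.55,.080,.05),(.668,.093,.047)]
print(path(M,pts,q,6,True)[:2])
legs(*[np.array(p)+.0187*z for p in pts[1:]])
s=grab('scene','scene11');
cv2.imwrite('pics/s11.png',cv2.resize(s['color'][150:290,300:440,::-1],(600,600)))
```

```text
t 30.38 tcp [0.5043 0.4281 0.0296] jawdir -76.5 zax [ 0.613  0.147 -0.776] F [ 0.5 -0.6 -0.5] w 0.653 q [ 0.6452  0.3218  1.9864 -0.9358  0.3181  2.8063]
[0.493 0.425 0.044] [ 0.65  0.32  1.99 -0.94  0.32  2.81] 0.0 0.0
[0.45  0.41  0.085] [ 0.68  0.15  2.09 -0.81  0.38  2.7 ] 0.0 0.0
[0.46 0.3  0.22] [ 0.42 -0.32  2.21 -0.22  0.59  1.9 ] 0.0 0.0
[0.49 0.12 0.2 ] [-0.15 -0.53  2.39  0.39  0.67  0.95] 0.0 0.0
[0.55  0.08  0.075] [-0.24 -0.05  2.33  0.9   0.37  0.33] 0.0 0.0
[0.55 0.08 0.05] [-0.24  0.02  2.33  1.06  0.33  0.15] 0.0 0.0
[0.668 0.093 0.047] [-0.15  0.31  2.    0.91  0.3   0.38] 0.0 0.0
(np.float64(2.091310536106962e-06), np.float64(0.1337967146661164))
level turn 0.08
[0.4615 0.4127 0.0705] cm [-0.93  0.5  -6.02] len 6.1
[0.4715 0.3027 0.2055] cm [  7.27  10.94 -11.47] len 17.4
[0.5015 0.1227 0.1855] cm [-2.27 18.2   0.75] len 18.4
[0.5615 0.0827 0.0605] cm [-4.08  5.28 12.79] len 14.4
[0.5615 0.0827 0.0355] cm [-1.58 -0.    1.94] len 2.5
[0.6795 0.0957 0.0325] cm [8.95 1.49 7.66] len 11.9
```

View pics/s11.png

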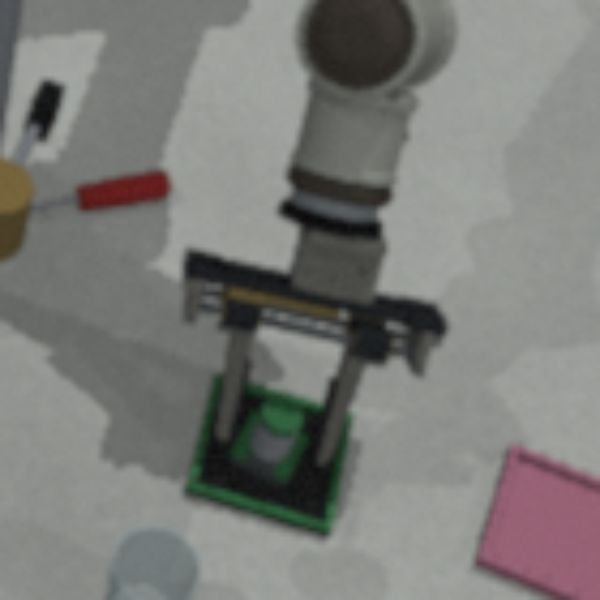

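>>> {"name": "drive_tool", "arguments": {
  "increments": [
    [0,0,-2,0,6],
    [-0.5,0.2,-4,0,6],
    [1.8,2.7,-2.9,0,6],
    [1.8,2.7,-2.9,0,6],
    [1.8,2.7,-2.9,0,6]
  ]
}}

```text
clock: 31.05
tcp_pos: [0.4701, 0.3341, 0.1757]
tool_rot: [-0.039, 0.936, 0.111, 0.332]
force: [0.6, 0.4, -0.1]
gripper_width: 0.651
```

>>> {"name": "drive_tool", "arguments": {
  "increments": [
    [1.8,2.7,-2.7,0,6],
    [-0.5,4.5,0.2,0,6],
    [-0.6,4.5,0.2,0,6],
    [-0.6,4.5,0.2,0,6],
    [-0.6,4.5,0.2,0,6]
  ]
}}

```text
clock: 31.68
tcp_pos: [0.5033, 0.1285, 0.1866]
tool_rot: [-0.039, 0.936, 0.111, 0.333]
force: [0.5, 0.4, 0.1]
gripper_width: 0.651
```

Run:
```python
from p import *
st();z=rot()[:,2]
legs(*[np.array(p)+.0187*z for p in [(.55,.080,.075),(.55,.08,.050)]])
```

```text
t 31.68 tcp [0.5033 0.1285 0.1866] jawdir -76.5 zax [ 0.614  0.147 -0.775] F [0.5 0.4 0.1] w 0.651 q [-0.1291 -0.5152  2.3826  0.3762  0.658   0.979 ]
level turn 0.11
[0.5615 0.0827 0.0605] cm [-4.42  5.8  12.68] len 14.6
[0.5615 0.0827 0.0355] cm [-1.58 -0.    1.94] len 2.5
```

>>> {"name": "drive_tool", "arguments": {
  "increments": [
    [-1.1,1.4,3.1,0,6],
    [-1.1,1.4,3.2,0,6],
    [-1.1,1.5,3.2,0,6],
    [-1.1,1.5,3.2,0,6],
    [-1.6,0,1.9,0,6]
  ]
}}

```text
clock: 32.3
tcp_pos: [0.5619, 0.0827, 0.0344]
tool_rot: [-0.038, 0.936, 0.11, 0.332]
force: [-0.3, 0.8, 0.4]
gripper_width: 0.653
```

Run:
```python
from p import *
st();z=rot()[:,2]
legs(*[np.array(p)+.0187*z for p in [(.668,.092,.048)]])
```

```text
t 32.30 tcp [0.5619 0.0827 0.0344] jawdir -76.6 zax [ 0.614  0.145 -0.776] F [-0.3  0.8  0.4] w 0.653 q [-0.2353  0.0276  2.3237  1.0704  0.3298  0.1484]
level turn 0.12
[0.6795 0.0947 0.0335] cm [9.03 1.55 7.46] len 11.8
```

>>> {"name": "drive_tool", "arguments": {
  "increments": [
    [1.5,0.25,1.25,0,6],
    [1.5,0.25,1.25,0,6],
    [1.5,0.25,1.25,0,6],
    [1.5,0.25,1.25,0,6],
    [1.5,0.25,1.2,0,6]
  ]
}}

```text
clock: 32.92
tcp_pos: [0.6594, 0.0945, 0.0346]
tool_rot: [-0.039, 0.936, 0.111, 0.332]
force: [0.3, -0.3, -0.3]
gripper_width: 0.657
```

Run:
```python
from p import *
st();z=rot()[:,2]
legs(*[np.array(p)+.0187*z for p in [(.668,.092,.048)]])
s=grab('scene','scene12')
cv2.imwrite('pics/s12.png',cv2.resize(s['color'][160:280,170:310,::-1],(700,600)))
```

```text
t 32.92 tcp [0.6594 0.0945 0.0346] jawdir -76.5 zax [ 0.613  0.147 -0.776] F [ 0.3 -0.3 -0.3] w 0.657 q [-0.1592  0.2585  2.0556  0.9388  0.3045  0.3412]
level turn 0.09
[0.6795 0.0947 0.0335] cm [1.45 0.45 1.32] len 2.0
```

View pics/s12.png

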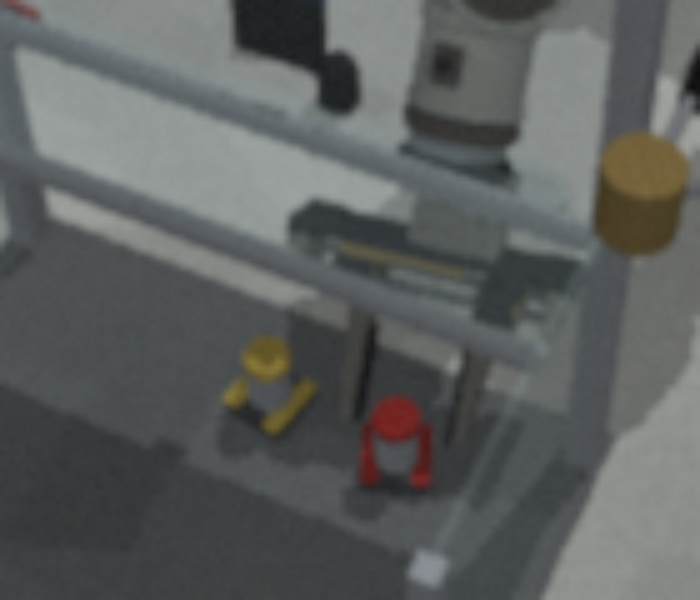

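Red barrel lies between the two fingers (red cap at (397,415), tips at (355,415) and (458,440)). Finish the approach and close.

>>> {"name": "drive_tool", "arguments": {
  "increments": [
    [0.75,0.2,0.65,0,6],
    [0.75,0.2,0.65,0,6],
    [0,0,0,0,6],
    [0,0,0,0,4],
    [0,0,0,0,2]
  ]
}}

```text
clock: 33.6
tcp_pos: [0.6785, 0.0952, 0.0338]
tool_rot: [-0.039, 0.936, 0.111, 0.332]
force: [0.4, -0.2, -0.2]
gripper_width: 0.457
```

>>> {"name": "drive_tool", "arguments": {
  "increments": [
    [0,0,0,0,2],
    [0,0,0,0,2],
    [0,0,0,0,2],
    [0,0,0,0,2],
    [0,0,0,0,2]
  ]
}}

```text
clock: 34.22
tcp_pos: [0.6788, 0.0953, 0.0339]
tool_rot: [-0.039, 0.936, 0.111, 0.332]
force: [-1.4, -0.0, -0.2]
gripper_width: 0.319
```

Run:
```python
from sim import *
from p import *
st();M=rot();z=M[:,2];q=manip.state()['joint_positions'];c=manip.state()['tcp_pos']-.0187*z;print(c)
pts=[c,c+[0,0,.012],(.545,.080,.062),(.50,.05,.20),(.495,-.15,.22),(.512,-.408,.20),(.512,-.408,.06)]
print(path(M,pts,q,6,True)[:2])
legs(*[np.array(p)+.0187*z for p in pts[1:]])
s=grab('scene','scene13')
cv2.imwrite('pics/s13.png',cv2.resize(s['color'][200:270,200:280,::-1],(640,560)))
```

```text
t 34.23 tcp [0.6788 0.0953 0.0339] jawdir -76.5 zax [ 0.613  0.147 -0.776] F [-1.4 -0.  -0.2] w 0.319 q [-0.1511  0.3012  2.0017  0.9046  0.3069  0.3829]
[0.66735528 0.09254841 0.04842833]
[0.667 0.093 0.048] [-0.15  0.3   2.    0.9   0.31  0.38] 0.0 0.0
[0.667 0.093 0.06 ] [-0.15  0.28  2.    0.84  0.32  0.45] 0.0 0.0
[0.545 0.08  0.062] [-0.24 -0.03  2.34  0.98  0.35  0.24] 0.0 0.0
[0.5  0.05 0.2 ] [-0.37 -0.52  2.39  0.55  0.77  0.66] 0.0 0.0
[ 0.495 -0.15   0.22 ] [-0.9  -0.36  2.24  0.72  1.06  0.14] 0.0 0.0
[ 0.512 -0.408  0.2  ] [-1.16  0.21  1.74  0.74  1.17 -0.13] 0.0 0.0
[ 0.512 -0.408  0.06 ] [-1.16  0.43  1.79  0.85  0.98 -0.34] 0.0 0.0
(np.float64(1.71348664457111e-06), np.float64(0.13687418708440527))
level turn 0.06
[0.6788 0.0953 0.0459] cm [ 0.76  0.   -0.93] len 1.2
[0.5565 0.0827 0.0475] cm [-9.36 -1.64 -7.81] len 12.3
[0.5115 0.0527 0.1855] cm [  4.76   1.87 -13.91] len 14.8
[ 0.5065 -0.1473  0.2055] cm [-2.75 19.33 -4.8 ] len 20.1
[ 0.5235 -0.4053  0.1855] cm [-4.67 25.48 -1.19] len 25.9
[ 0.5235 -0.4053  0.0455] cm [-8.83 -0.01 10.87] len 14.0
```

View pics/s13.png

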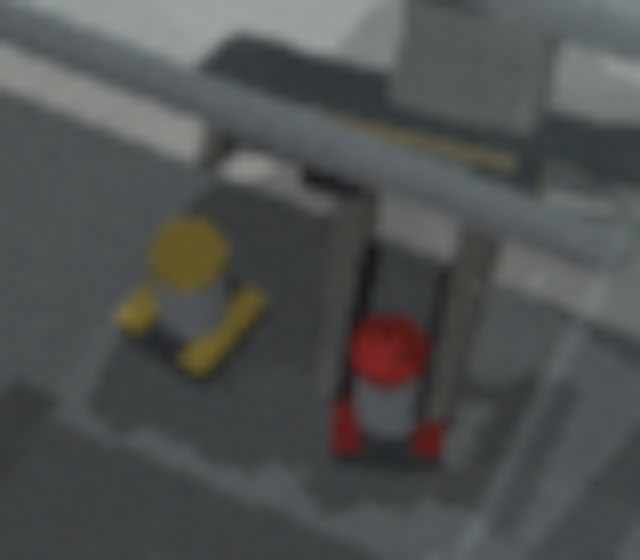

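>>> {"name": "drive_tool", "arguments": {
  "increments": [
    [0.4,0,-0.5,0,2],
    [0.4,0,-0.5,0,2],
    [-1.4,-0.25,-1.2,0,2],
    [-1.9,-0.35,-1.6,0,2],
    [-1.9,-0.35,-1.6,0,2]
  ]
}}

```text
clock: 34.9
tcp_pos: [0.61, 0.0883, 0.0487]
tool_rot: [-0.039, 0.936, 0.111, 0.333]
force: [-0.3, 0.1, -1.9]
gripper_width: 0.321
```

>>> {"name": "drive_tool", "arguments": {
  "increments": [
    [-1.9,-0.35,-1.6,0,2],
    [-1.9,-0.35,-1.6,0,2],
    [-0.4,0,-0.3,0,2],
    [0.7,0.4,-2.2,0,2],
    [1.2,0.5,-3.6,0,2]
  ]
}}

```text
clock: 35.52
tcp_pos: [0.5362, 0.0685, 0.1059]
tool_rot: [-0.039, 0.936, 0.111, 0.331]
force: [1.5, 1.3, -1.0]
gripper_width: 0.32
```

>>> {"name": "drive_tool", "arguments": {
  "increments": [
    [1.3,0.5,-4,0,2],
    [1.4,0.5,-4,0,2],
    [-0.4,3,-0.7,0,2],
    [-0.6,4.2,-1,0,2],
    [-0.6,4.2,-1,0,2]
  ]
}}

```text
clock: 36.15
tcp_pos: [0.5085, -0.0674, 0.1973]
tool_rot: [-0.038, 0.936, 0.111, 0.333]
force: [0.2, 0.3, -1.3]
gripper_width: 0.315
```

Run:
```python
from p import *
st();z=rot()[:,2]
legs(*[np.array(p)+.0187*z for p in [(.495,-.15,.22),(.512,-.408,.2)]])
s=grab('scene','scene14')
cv2.imwrite('pics/s14.png',cv2.resize(s['color'][:,:,::-1],(800,600)))
s0=load('scene0')
for p in((146.3,164.5),): print(onz(s0,*p,.01))
```

```text
t 36.15 tcp [ 0.5085 -0.0674  0.1973] jawdir -76.5 zax [ 0.615  0.145 -0.775] F [ 0.2  0.3 -1.3] w 0.315 q [-0.7232 -0.4719  2.3335  0.6796  0.9619  0.302 ]
level turn 0.3
[ 0.5065 -0.1473  0.2055] cm [-1.09  7.72 -1.91] len 8.0
[ 0.5235 -0.4053  0.1855] cm [-4.7  25.48 -1.14] len 25.9
[ 0.52594623 -0.44934802  0.01      ]
```

View pics/s14.png

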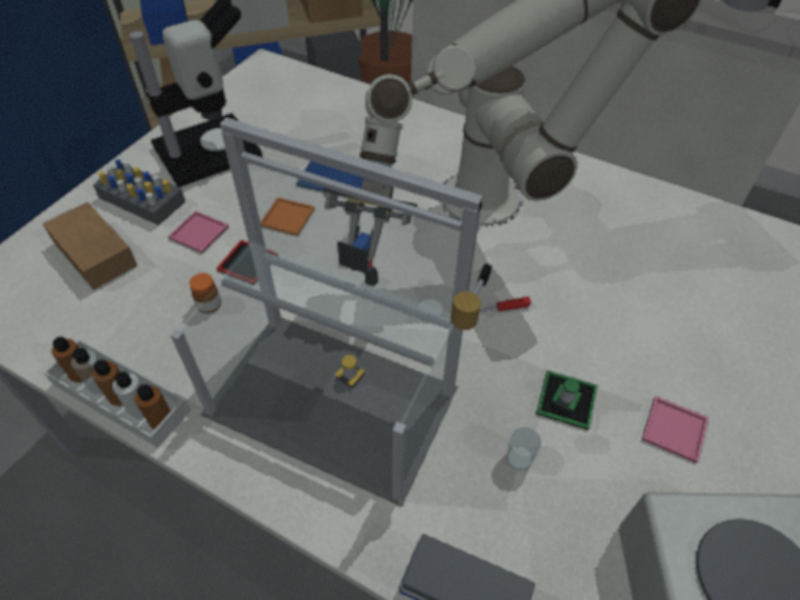

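>>> {"name": "drive_tool", "arguments": {
  "increments": [
    [-0.7,4.1,-0.6,0,2],
    [-0.7,4.2,-0.6,0,2],
    [-0.7,4.2,-0.5,0,2],
    [-0.7,4.2,-0.4,0,2],
    [-0.7,4.2,-0.3,0,2]
  ]
}}

```text
clock: 36.83
tcp_pos: [0.516, -0.281, 0.193]
tool_rot: [-0.038, 0.936, 0.111, 0.332]
force: [0.4, -1.1, -0.5]
gripper_width: 0.318
```

>>> {"name": "drive_tool", "arguments": {
  "increments": [
    [-0.7,4.2,-0.2,0,2],
    [-0.8,4.2,-0.2,0,2],
    [-0.8,3.9,-0.2,0,2],
    [0,0,0,0,2],
    [0,0,0,0,2]
  ]
}}

```text
clock: 37.45
tcp_pos: [0.5235, -0.4029, 0.1827]
tool_rot: [-0.039, 0.936, 0.111, 0.332]
force: [0.8, -0.0, -1.3]
gripper_width: 0.321
```

Run:
```python
from p import *
st();z=rot()[:,2]
legs(*[np.array(p)+.0187*z for p in [(.512,-.408,.07),(.512,-.408,.0475)]])
s=grab('scene','scene15');t=grab('top','top15')
a=cv2.resize(s['color'][70:200,100:230,::-1],(450,450));b=cv2.resize(t['color'][130:230,330:430,::-1],(340,340))
o=np.zeros((450,800,3),np.uint8);o[:,:450]=a;o[:340,460:]=b;cv2.imwrite('pics/s15.png',o)
```

```text
t 37.45 tcp [ 0.5235 -0.4029  0.1827] jawdir -76.5 zax [ 0.613  0.147 -0.776] F [ 0.8 -0.  -1.3] w 0.321 q [-1.1614  0.2125  1.7501  0.7431  1.1623 -0.1279]
level turn 0.03
[ 0.5235 -0.4052  0.0555] cm [-8.07  0.23  9.83] len 12.7
[ 0.5235 -0.4052  0.033 ] cm [-1.42 -0.    1.75] len 2.3
```

View pics/s15.png

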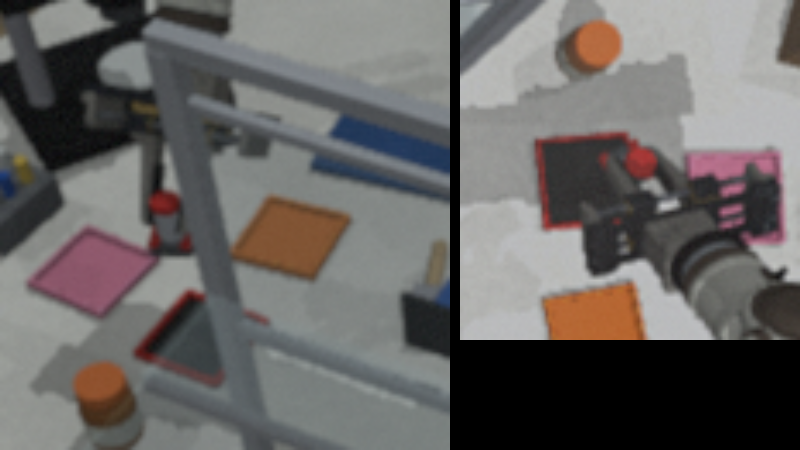

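>>> {"name": "drive_tool", "arguments": {
  "increments": [
    [-2,0,2.5,0,2],
    [-2.1,0.1,2.6,0,2],
    [-2.1,0.1,2.6,0,2],
    [-1.6,0,1.9,0,2],
    [-0.5,0,0.6,0,2]
  ]
}}

```text
clock: 38.17
tcp_pos: [0.5236, -0.4034, 0.05]
tool_rot: [-0.04, 0.936, 0.111, 0.332]
force: [0.2, 0.6, -1.0]
gripper_width: 0.32
```

Run:
```python
from p import *
st();z=rot()[:,2]
legs(*[np.array(p)+.0187*z for p in [(.512,-.408,.050),(.512,-.408,.0475)]])
t=grab('top','top16');cv2.imwrite('pics/t16.png',cv2.resize(t['color'][130:230,330:430,::-1],(500,500)))
```

```text
t 38.17 tcp [ 0.5236 -0.4034  0.05  ] jawdir -76.5 zax [ 0.612  0.149 -0.776] F [ 0.2  0.6 -1. ] w 0.320 q [-1.1619  0.4213  1.794   0.8402  0.9864 -0.3312]
level turn -0.17
[ 0.5235 -0.4052  0.0355] cm [-0.95  0.17  1.09] len 1.5
[ 0.5235 -0.4052  0.033 ] cm [-0.16  0.    0.19] len 0.3
```

View pics/t16.png

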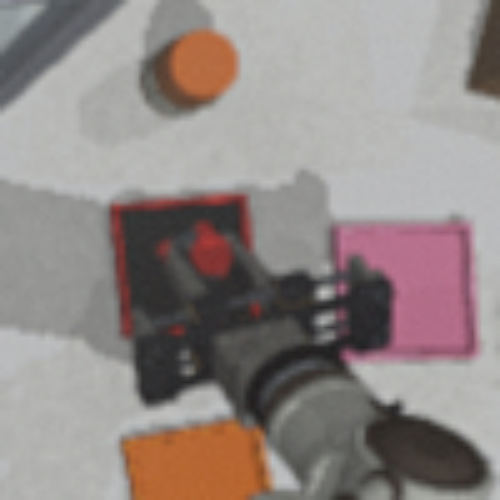

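>>> {"name": "drive_tool", "arguments": {
  "increments": [
    [-0.5,0.1,0.6,0,2],
    [-0.4,0,0.5,0,2],
    [-0.1,0,0.12,0,2],
    [-0.06,0,0.08,0,2],
    [0,0,0,0,2]
  ]
}}

```text
clock: 38.85
tcp_pos: [0.5241, -0.4065, 0.0348]
tool_rot: [-0.039, 0.936, 0.111, 0.332]
force: [0.3, 0.2, -1.6]
gripper_width: 0.319
```

>>> {"name": "drive_tool", "arguments": {
  "increments": [
    [-0.06,0,0.08,0,2],
    [-0.06,0,0.08,0,2],
    [0,0,0,0,2],
    [0,0,0,0,2],
    [0,0,0,0,2]
  ]
}}

```text
clock: 39.48
tcp_pos: [0.5242, -0.4064, 0.0329]
tool_rot: [-0.039, 0.936, 0.111, 0.333]
force: [-1.6, 0.2, 3.7]
gripper_width: 0.32
```

Contact; open and withdraw along the tool axis.

>>> {"name": "drive_tool", "arguments": {
  "increments": [
    [0,0,0,0,3.4],
    [0,0,0,0,4.5],
    [0,0,0,0,6],
    [0,0,0,0,6],
    [0,0,0,0,6]
  ]
}}

```text
clock: 40.1
tcp_pos: [0.5241, -0.4063, 0.0325]
tool_rot: [-0.039, 0.936, 0.111, 0.332]
force: [-0.2, -0.3, 0.2]
gripper_width: 0.654
```

>>> {"name": "drive_tool", "arguments": {
  "increments": [
    [0,0,-1.5,0,6],
    [0,0,-3,0,6],
    [0.8,0,-4,0,6],
    [1,0,-4,0,6],
    [1,0,-4,0,6]
  ]
}}

```text
clock: 40.72
tcp_pos: [0.4429, -0.4258, 0.1803]
tool_rot: [-0.038, 0.936, 0.111, 0.332]
force: [0.3, 0.1, 0.2]
gripper_width: 0.654
```

>>> {"name": "drive_tool", "arguments": {
  "increments": [
    [0.5,-3,-3,0,6],
    [0.5,-4,-3,0,6],
    [0,-4,0,0,6],
    [0,-3,0,0,6],
    [0,0,0,0,6]
  ]
}}

```text
clock: 41.35
tcp_pos: [0.3816, -0.2953, 0.2314]
tool_rot: [-0.038, 0.936, 0.111, 0.332]
force: [0.3, -1.1, 0.3]
gripper_width: 0.652
```

Run:
```python
from p import *
st()
s=grab('scene','scene17');t=grab('top','top17')
cv2.imwrite('pics/s17.png',cv2.resize(s['color'][:,:,::-1],(800,600)))
k=lambda f,a,b,c,d:cv2.resize(f['color'][a:b,c:d,::-1],(390,390),interpolation=cv2.INTER_CUBIC)
cv2.imwrite('pics/t17.png',np.hstack([k(t,165,215,137,187),k(t,160,210,342,392)]))
```

```text
t 41.35 tcp [ 0.3816 -0.2953  0.2314] jawdir -76.5 zax [ 0.613  0.145 -0.776] F [ 0.3 -1.1  0.3] w 0.652 q [-1.3912 -0.312   2.1513  0.6936  1.3962 -0.2154]
```

View pics/s17.png

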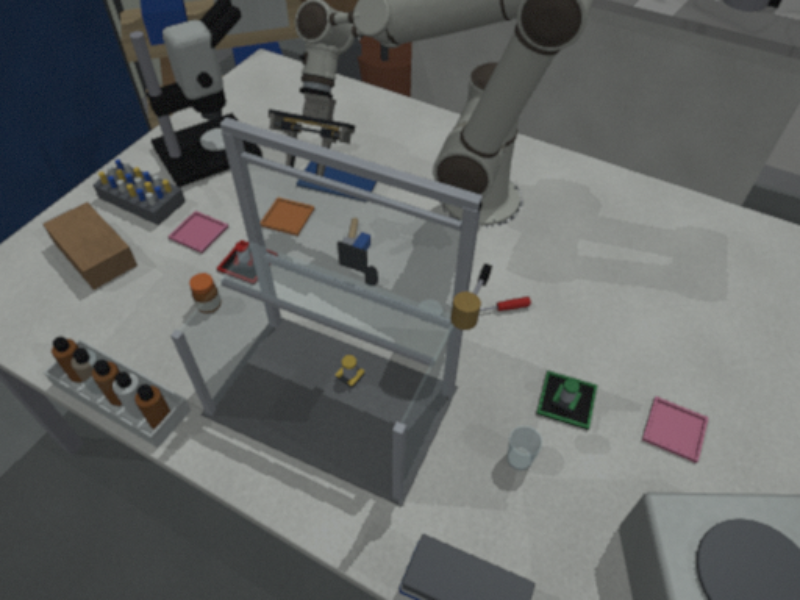

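View pics/t17.png

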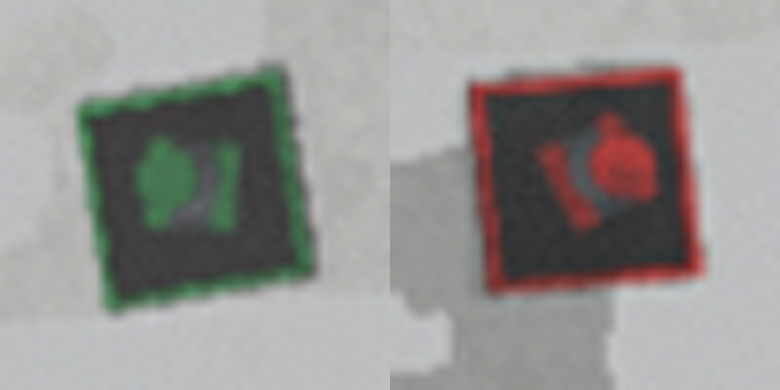

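Run:
```python
from m import *
from p import st
a=load('scene0');b=load('scene17')
for n,f in(('0',a),('end',b)):
    print(n,[c[1] for c in comps(f,*COL['yellow'])[0] if 210<c[1][0]<235 and c[1][1]>220])
st(); print(manip.hand_in())
```

```text
0 [[222.9, 231.4], [216.8, 238.5], [227.6, 241.0]]
end [[223.0, 231.2], [216.8, 238.5], [227.5, 241.2]]
t 41.45 tcp [ 0.3819 -0.297   0.2317] jawdir -76.5 zax [ 0.614  0.145 -0.776] F [ 0.2  0.1 -0.2] w 0.657 q [-1.3912 -0.3075  2.1473  0.694   1.3951 -0.2156]
the job is handed in; nothing more can be done
None
```

The job is done and handed in at 41.5 s. I lifted the sash about 0.22 m by the blue pull and let go. I then took the green-tagged housing out to the green nest and the red-tagged one to the red nest.

**Last checks:**
- **Sash:** it is still up in the final picture. I have no reading of the joint itself; the 0.22 m is how far the gripper rose while holding the pull.
- **Housings:** in the final top view both stand upright, near the middle of their nests.
- **Yellow-tagged housing and bystanders:** the yellow tag moved no more than 0.2 px between the first and last pictures. By eye, the bystanders I could see look unmoved.
- **Gripper:** it is open, clear of everything, with the force close to zero.

**What disagreed or went outside the plan:**
- **Tool tilt:** a straight-down tool would not fit under the raised sash. I tilted it by pushing the arm against the ends of its reach and of its joint ranges: about 51° for the pull, 39° for the housings.
- **Joint 2 limit:** on the way joint 2 once read -0.9435 against its stated limit of -0.94. I can't tell whether that counts as passing its range.
- **Camera disagreement:** the two cameras differed by about 6 mm in y for the housings. I used the mean, and both grips closed at 29 mm on the 30 mm barrel.

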